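Set the clutch hub up on the vise for bearing removal

TASK

Set the splined hub up on the vise so that its bearing can be driven out: first stand the spray can and the oil bottle, which are in the way, upright in the drip tray, then rest the hub flat across the two brass jaws, centred over the gap, and stand the grey spacer on end in the middle of the hub as the driver. When hub and spacer are in place, put the can and the bottle back in the rack exactly where each one stood. Leave the damper puck and the clutch drum where they are.

Things in the scene. Friction and masses are not known exactly. Their poses are not given: they have to be found in the camera images.
- spray_can: red spray can with a white paper band and a white cap, standing upright in the front of the rack. 165 mm tall; body 52 mm across, 124 mm tall; the cap, 40 mm across, takes up the top 32 mm and is the place to grip from above. Origin: centre of its underside; z up.
- oil_bottle: yellow round oil bottle with a black lower band and a black screw cap, standing upright in the front of the rack. 162 mm tall; body 56 mm across, 112 mm tall, then a cone; the cap, 32 mm across, takes up the top 34 mm and is the place to grip from above. Origin: centre of its underside; z up.
- hub: bright steel splined clutch hub, a squat round block in an outer lane of the rack, close behind the can or the bottle: splined body 50 mm across, 28 mm tall, on it a round boss 40 mm across, 6 mm tall, with a bearing (34 mm tall in all, 0.28 kg). In the lane only its front and back (along the rack's x) have room for fingers. Origin: centre of its underside; z up.
- spacer: grey (matt, dark) aluminium spacer, a plain tube 40 mm across, 24 mm bore, 50 mm tall, standing on end in the other outer lane of the rack, with room for fingers at its front and back only. Origin: centre of its underside; z up.
- rack: grey steel parts rack, fixed, open in front; floor 160 mm (x) by 186 mm (y), 4 mm thick. Its back half has three lanes along x, 58 mm wide between walls 50 mm tall; back wall (+x) 30 mm tall. Hub and spacer stand in the outer lanes (sides change), can and bottle right before their mouths; a brass ring lies in the middle lane. Origin: centre of the underside; x points away from the robot.
- drip_tray: shallow galvanised drip tray, fixed, 260 mm (x) by 160 mm (y) outside, rim 16 mm tall and 3 mm thick, floor 3 mm thick. The damper puck lies near its +x end; the rest is free for the can and the bottle. Origin: centre of the underside. It stands on one side of the rack, the vise on the other.
- vise: dark cast-iron bench vise with brass soft jaws, fixed. Origin: on the table, straight below the middle of the gap between the jaws. The flat brass jaw tops lie 130 mm above it; the gap is 22 mm wide along x; each top is 36 mm along x, 102 mm along y. Screw and cross bar point to -x (195 mm out, 75 mm high), the anvil to +x (145 mm out, 112 mm high).
- damper_puck: olive-green rubber damper puck with a steel eye, 60 mm across, 26 mm tall, lying in the drip tray. To be left alone. Origin: centre of its underside.
- clutch_drum: chrome clutch drum lying with its closed face up, 114 mm across, 36 mm tall with a steel boss up to 50 mm, on the table between robot and rack. To be left alone. Origin: centre of its underside.
There are look-alikes about, which are no part of the job. What is shaped like the hub but red or turquoise is not meant.

How it is judged:
By the outcome, as a careful person would: the job done as asked, in the order asked, and still so for the second after the job is handed in, with the robot touching nothing.
It also fails if it takes over 122 s, if anything falls off the work surface, if the arm or the gripper's body presses on something with over 40 N, if the wrist force passes 120 N, or if a joint passes its speed limit or range.

ROBOT

A 6-joint arm with a two-finger parallel gripper is mounted at the origin on the work surface. World frame = base frame: x ahead of the robot, y to its left, z up, the work surface at z = 0. Lengths are in m, angles in rad, forces in N, time in s.
With the tool pointing down it reaches from about 0.3 to 0.875 m from the base axis. Payload 6.4 kg.
Tool frame: the origin (TCP) lies at the very end of the fingers, on their centre line; the grasp point (between the pads) lies 19 mm behind it; z points along the fingers, y is the line along which they close (so a half turn about z gives the same grasp; the last joint's range is limited). The gripper opens to 88 mm and grips with 3 to 60 N. Pads are 18 mm wide; open, the fingers measure 123 mm over their backs; the gripper's body (75 mm by 187 mm) begins 45 mm behind the grasp point.
Start: joints at [-1.489, 0.181, 1.607, -0, 1.354, -0.206], TCP at [0.163, -0.551, 0.239] pointing down, gripper open.
Joint ranges: [-2.99, 2.99], [-0.89, 2.07], [0.3, 2.58], [-1.14, 4.28], [0, 2.63], [-3.12, 3.12]. Speed limits (rad/s): [2.57, 2.57, 3.01, 3.14, 3.14, 3.14].

INTERFACE

Orientations are given as a unit quaternion [x, y, z, w].
In Python, from plant import env gives the robot as it stands. The module is installed in compiled form; this text tells all that it offers.
- The arm moves only by the shell command python3 -m crank 'ROWS' [FORCE]. ROWS is JSON, a list of rows, each a list of 3 entries, a list of its own where there are three numbers: the shift along the tool's x, y, z in m, then the turn, a rotation vector about the tool's x, y, z in rad, then the finger opening in m, from 0 to 0.0881. In form: [[[tx, ty, tz], [rx, ry, rz], hand], ...]. A call has 1 to 5 rows; each row shifts and turns the commanded pose from where the row before left it, along the tool's axes as they then stand; what a row does not reach is not made up. A row lasts 1/8 s, in which the tool goes at most 62.5 mm and 10.7 degrees, less where a joint would pass 70% of its speed; a pose out of reach is approached as far as the arm can. A call with a gripper value outside its range is refused whole. The fingers move at their own pace and stop on an object; FORCE is the grip in N (left out, the last holds). Time passes only in rows, so rows that do not move let the fingers close. It gives the time, the measured TCP pose, the force, the opening and the grip force at its end, in the units of the state.
- env.sense(): the state, without advancing time (a new reading comes with each control period).
- env.get_image(name): name is "side" or "top" or "wrist"; returns a dict with "image" (480x640x3 uint8, red, green, blue), "depth" (480x640 float32, m along the optical axis (not along the pixel's ray), 0 where there is no reading), "camera_matrix" (3x3 intrinsics, pixels), "position" and "rotation" of the camera in the world. Camera axes: x right, y down, z forward; pixel columns grow to the right and rows downward; lengths in m; the calibration is good to about 2 mm. A picture is of the moment at which its call begins.
- env.close_job(): hands the job in; it is judged then, once.
Trained networks look in a picture, given as the dict that the camera call returned (one of the last four; its "shot" number tells which), for a name from the list of things; names that differ only in an ending like _2 or _b are one class to them, and where a whole thing is asked for, a point or a joint stands for the part that bears it (a point fixed in the world has none). Each returns a list of dicts, best first, with "p" (0 to 1); they miss things now and then, are a little off and sometimes report something else, mostly with a low value. They report only what shows in the picture. A call takes as long as a camera call. They do not tell look-alikes from the thing itself.
- env.regions_of(picture, target): "pixels" (480x640 bool, what is visible of it) and "extent" ([left, top, right, bottom] in pixels, round what is visible of it).
The state is a dict: "time_s": time; "joints": joint angles; "joint_vel": joint speeds; "tau": joint torques, N m; "tcp_pos": TCP position; "eef_rot": TCP orientation; "wrist_force": force on the tool from outside, world axes, zero at the start; "wrist_torque": the same for the moment, N m; "finger_gap": finger opening in m; "finger_force": force on a finger pad.
Only numpy, scipy, OpenCV 4.12 (cv2) and the standard library are available. Lean on these libraries where they do the work, as an engineer would, in place of code of your own. Each camera call takes 0.05 s, during which the arm holds its last target. There are 200 camera calls.

## Working session

There is one attempt and no reset: what is moved stays moved. The work goes in short steps, Python scripts to look and compute and a shell command to move; the robot and the scene stay as the last step left them, time stands still between calls to the robot, and variables do not carry over. Pictures are saved under pics/ and viewed, at most 14 in all, crops included, and the job is handed in when it is done.

```bash
mkdir -p pics
cat > h.py <<'E'
import numpy as np, cv2, sys
from plant import env
from scipy.spatial.transform import Rotation as R
def cloud(p):
    K=np.array(p["camera_matrix"]);d=p["depth"];v,u=np.mgrid[0:480,0:640]
    X=np.stack([(u-K[0,2])/K[0,0]*d,(v-K[1,2])/K[1,1]*d,d],-1)
    r=np.array(p["rotation"]); r=r if r.shape==(3,3) else R.from_quat(r).as_matrix()
    return X@r.T+np.array(p["position"])
def save(p,n): cv2.imwrite("pics/"+n,p["image"][:,:,::-1])
def st():
    s=env.sense();print("t",round(s["time_s"],2),"tcp",np.round(s["tcp_pos"],4),"R",np.round(R.from_quat(s["eef_rot"]).as_matrix(),3).tolist(),"gap",round(s["finger_gap"],4),"F",np.round(s["wrist_force"],1));return s
E
python3 - <<'E'
from h import *
st()
for c in ["top","side"]:
    p=env.get_image(c);save(p,c+"1.png");C=cloud(p)
    print(c,np.round(p["position"],3),np.round(p["rotation"],2).tolist())
    for n in ["spray_can","oil_bottle","hub","spacer","rack","drip_tray","vise","damper_puck","clutch_drum"]:
        for r in env.regions_of(p,n)[:4]:
            if r["p"]<.2: continue
            m=r["pixels"]&(p["depth"]>0);q=C[m]
            if len(q)<5: continue
            zt=np.percentile(q[:,2],95);t=q[q[:,2]>zt-.006]
            print(n,round(r["p"],2),r["extent"],"ztop %.3f"%zt,"topmid",np.round((np.percentile(t,2,0)+np.percentile(t,98,0))/2,3)[:2],"size",np.round(np.ptp(t,0),3)[:2],"bb",np.round(np.percentile(q,1,0),3),np.round(np.percentile(q,99,0),3))
E
```

```text
t 0.0 tcp [ 0.1632 -0.5508  0.2378] R [[0.959, 0.284, -0.0], [0.284, -0.959, 0.002], [0.0, -0.002, -1.0]] gap 0.0881 F [ 1.1 -0.3 -0.3]
top [0.429 0.008 0.893] [0.71, -0.7, 0.06, -0.03]
spray_can 0.72 [302.0, 204.1, 334.8, 244.4] ztop 0.171 topmid [ 0.547 -0.033] size [0.039 0.039] bb [ 0.522 -0.058  0.01 ] [ 0.567 -0.009  0.171]
oil_bottle 0.71 [225.8, 211.8, 265.9, 251.2] ztop 0.167 topmid [0.536 0.089] size [0.03 0.03] bb [0.509 0.061 0.003] [0.563 0.114 0.168]
hub 0.87 [192.1, 274.7, 223.3, 305.6] ztop 0.036 topmid [0.437 0.16 ] size [0.04 0.04] bb [ 0.413  0.137 -0.001] [0.461 0.185 0.037]
hub 0.73 [262.6, 109.2, 287.4, 136.3] ztop 0.037 topmid [0.74  0.043] size [0.041 0.04 ] bb [0.716 0.019 0.001] [0.761 0.067 0.038]
hub 0.68 [185.9, 126.3, 213.7, 154.0] ztop 0.036 topmid [0.709 0.183] size [0.041 0.047] bb [0.685 0.159 0.   ] [0.732 0.205 0.038]
hub 0.67 [229.8, 187.7, 262.8, 216.8] ztop 0.041 topmid [0.594 0.093] size [0.037 0.048] bb [0.575 0.069 0.004] [0.616 0.116 0.042]
spacer 0.77 [302.0, 184.8, 327.5, 211.0] ztop 0.056 topmid [ 0.595 -0.028] size [0.055 0.038] bb [ 0.5
[... 2023 characters left out ...]
 [217.0, 172.7, 321.2, 208.9] ztop 0.015 topmid [0.497 0.305] size [0.264 0.212] bb [ 0.368  0.221 -0.001] [0.626 0.39  0.017]
vise 0.67 [143.6, 285.1, 366.5, 405.0] ztop 0.130 topmid [ 0.472 -0.315] size [0.114 0.107] bb [ 0.286 -0.385  0.005] [ 0.61  -0.263  0.131]
damper_puck 0.65 [301.4, 181.3, 314.4, 196.8] ztop 0.030 topmid [0.592 0.288] size [0.037 0.059] bb [0.575 0.261 0.012] [0.611 0.315 0.031]
damper_puck 0.29 [289.6, 193.5, 312.9, 274.3] ztop 0.168 topmid [ 0.546 -0.037] size [0.037 0.036] bb [ 0.521 -0.062  0.007] [ 0.571 -0.023  0.169]
clutch_drum 0.84 [187.1, 243.1, 246.4, 292.5] ztop 0.039 topmid [ 0.376 -0.034] size [0.108 0.111] bb [ 0.324 -0.088 -0.001] [0.432 0.03  0.05 ]
```

Run:
```python
import cv2
a=cv2.imread("pics/top1.png");b=cv2.imread("pics/side1.png")
c=cv2.resize(a[90:320,170:400],(600,600),interpolation=3);cv2.imwrite("pics/c1.png",c)
```

```text
(no output)
```

View pics/c1.png

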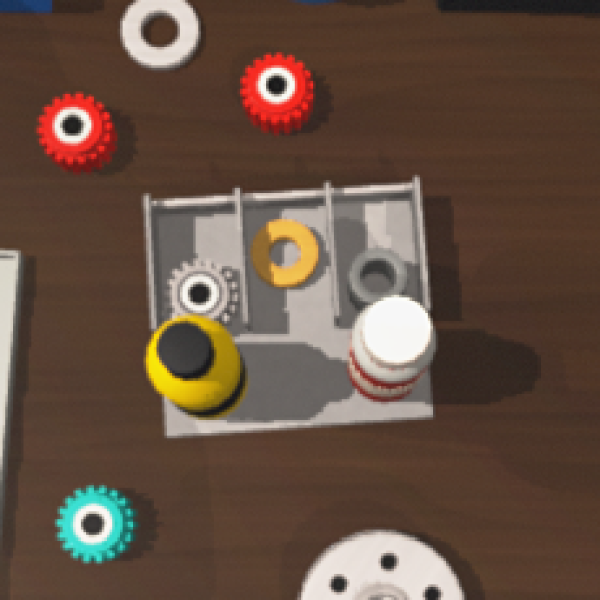

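View pics/side1.png

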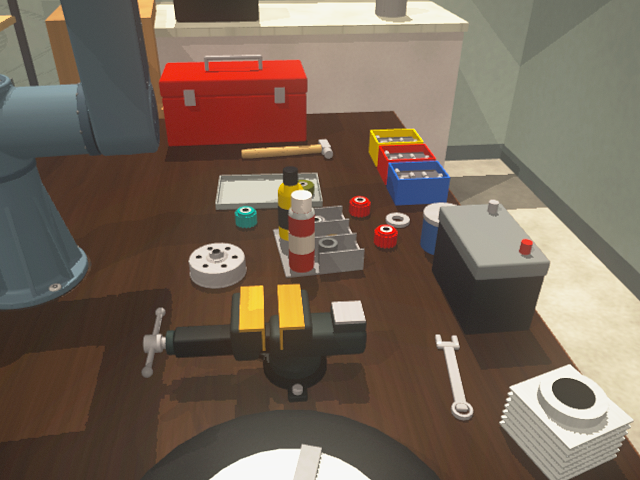

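The steel splined hub in the left rack lane (top px ≈ (247,202)) is the one meant. The red ones at (275,123) and (200,140) and the turquoise one at (207,290) are look-alikes. The spacer is the grey tube at (314,196) in the right lane, and the pale ring at (231,102) is not it. Next I measure the rack and vise yaw.

```bash
cat >> h.py <<'E'
def rect(P): 
    (c,s,a)=cv2.minAreaRect((P[:,:2]*1000).astype(np.float32)); return np.round(c,1),np.round(s,1),round(a,2)
def geo(p):
    C=cloud(p);I=cv2.cvtColor(p["image"],cv2.COLOR_RGB2HSV);x,y,z=C[...,0],C[...,1],C[...,2];ok=p["depth"]>0
    m=ok&(abs(z-.130)<.008)&(x>.38)&(x<.56)&(y<-.24)&(y>-.40)&(I[...,1]>120)&(I[...,0]>12)&(I[...,0]<35)
    m=cv2.erode(m.astype(np.uint8),np.ones((2,2)))>0
    if m.sum()>50: print("jaws",rect(C[m]),m.sum(),"z",np.median(z[m]),"mean",C[m].mean(0))
    m=ok&(abs(z-.049)<.005)&(x>.56)&(x<.70)&(y<.16)&(y>-.1)&(I[...,1]<60)
    if m.sum()>50: print("walls",rect(C[m]),m.sum())
    m=ok&(abs(z-.015)<.006)&(x>.3)&(x<.68)&(y>.2)&(y<.43)&(I[...,1]<70)
    if m.sum()>50: print("tray",rect(C[m]),m.sum())
    m=ok&(abs(z-.004)<.004)&(x>.48)&(x<.70)&(y<.16)&(y>-.1)&(I[...,1]<40)
    if m.sum()>50: print("floor",rect(C[m]),m.sum())
def top(p,n,z,tol=.004,k=0):
    C=cloud(p)
    for r in env.regions_of(p,n)[:3]:
        if r["p"]<.3: continue
        m=cv2.dilate(r["pixels"].astype(np.uint8),np.ones((3,3)))>0
        q=C[m&(abs(C[...,2]-z)<tol)&(p["depth"]>0)]
        if len(q)>8:
            c,rad=cv2.minEnclosingCircle((q[:,:2]*1000).astype(np.float32));print(n,round(r["p"],2),np.round(r["extent"]),"circ",np.round(c,1),round(rad,1),"bbmid",np.round((q.min(0)+q.max(0))*500,1),"ext",np.round(np.ptp(q,0)*1000,1),len(q))
E
python3 - <<'E'
from h import *
for c in ["top","side"]:
    p=env.get_image(c);print(c);geo(p);top(p,"spray_can",.169);top(p,"oil_bottle",.166);top(p,"spacer",.054);top(p,"hub",.037);top(p,"damper_puck",.029)
E
```

```text
top
jaws (array([ 472.4, -313.3]), array([102.6,  93.7]), 88.08) 2763 z 0.13032277790157243 mean [ 0.47159081 -0.31318101  0.13024837]
walls (array([618.4,  34.2]), array([ 92. , 186.5]), 4.48) 536
tray (array([498.1, 305.8]), array([161.8, 260.4]), 87.56) 1305
floor (array([589.8,  32.4]), array([171.4, 197.4]), 4.84) 4673
spray_can 0.78 [306. 200. 336. 244.] circ [547.5 -33.5] 19.8 bbmid [547.5 -32.9 168.8] ext [38.1 37.7  6.6] 527
oil_bottle 0.8 [226. 209. 265. 250.] circ [536.4  89.1] 16.0 bbmid [535.8  89.1 165.9] ext [30.2 30.2  7. ] 347
spacer 0.9 [302. 187. 326. 210.] circ [602.  -27.7] 20.0 bbmid [602.1 -27.9  53.7] ext [37.3 38.6  7.3] 224
hub 0.89 [263. 110. 289. 138.] circ [740.6  43.4] 19.8 bbmid [741.1  43.5  36.3] ext [38.5 38.1  6.7] 304
hub 0.75 [192. 274. 222. 309.] circ [437.2 159.8] 19.8 bbmid [437.5 159.8  35.9] ext [37.7 39.5  5.9] 333
hub 0.74 [234. 190. 261. 215.] circ [591.9  92.8] 24.5 bbmid [595.5  92.9  37. ] ext [41.2 47.7  8. ] 380
damper_puck 0.56 [119. 188. 157. 226.] circ [582.4 290.5] 29.9 bbmid [582.3 290.3  28.9] ext [59.6 59.3  7.8] 848
side
jaws 
[... 374 characters left out ...]
 bbmid [546. -35. 168.] ext [38.1 38.3  6. ] 170
oil_bottle 0.6 [277. 170. 306. 240.] circ [531.4  34.3] 70.3 bbmid [535.1  34.3 165.6] ext [ 29.9 140.3   6.5] 105
spacer 0.6 [319. 237. 334. 261.] circ [595.6 -35.4] 30.8 bbmid [601.3 -35.4  53. ] ext [37.4 57.5  6.1] 139
hub 0.97 [374. 225. 397. 248.] circ [739.9  42.6] 20.3 bbmid [738.8  42.4  35. ] ext [37.5 39.   3.9] 98
hub 0.78 [236. 209. 257. 231.] circ [435.3 158.3] 20.8 bbmid [436.4 158.3  34.7] ext [34.4 41.2  3.3] 85
hub 0.67 [352. 198. 370. 216.] circ [708.5 182.6] 20.4 bbmid [708.1 182.6  34.9] ext [37.3 33.9  3.7] 63
damper_puck 0.69 [297. 180. 317. 194.] circ [585.2 288.5] 29.2 bbmid [591.1 288.5  28. ] ext [38.1 57.7  5.9] 121
```

```bash
cat >> h.py <<'E'
def plan(x,y,z,psi,hand,n=5,dec=3):
    s=st();M=R.from_quat(s["eef_rot"]).as_matrix();d=np.array([x,y,z])-s["tcp_pos"];p0=np.arctan2(M[1,0],M[0,0])
    tilt=np.cross(M[:,2],[0,0,-1]);dp=(psi-p0+np.pi)%(2*np.pi)-np.pi
    print("err",np.round(d*1000,1),"yaw",round(p0,3),"tilt",np.round(tilt,4));rows=[]
    for i in range(n):
        a=p0+dp*i/n;T=np.array([[np.cos(a),np.sin(a),0],[np.sin(a),-np.cos(a),0],[0,0,-1]]).T
        T=T.T if False else np.array([[np.cos(a),np.sin(a),0],[np.sin(a),-np.cos(a),0],[0,0,-1.]])
        t=T@(d/n);rows.append([[round(float(v),dec) for v in t],[0,0,round(-dp/n,4)],hand])
    for i in range(0,n,5):print(rows[i:i+5])
E
python3 - <<'E'
from h import *
plan(.53,.06,.27,1.65,.0881,15)
E
```

```text
t 1.6 tcp [ 0.1632 -0.5514  0.2387] R [[0.959, 0.284, 0.0], [0.284, -0.959, -0.0], [-0.0, 0.0, -1.0]] gap 0.0881 F [-0.6  0.1  0.8]
err [366.8 611.4  31.3] yaw 0.288 tilt [0. 0. 0.]
[[[0.035, -0.032, -0.002], [0, 0, np.float64(-0.0908)], 0.0881], [[0.038, -0.029, -0.002], [0, 0, np.float64(-0.0908)], 0.0881], [[0.04, -0.025, -0.002], [0, 0, np.float64(-0.0908)], 0.0881], [[0.042, -0.022, -0.002], [0, 0, np.float64(-0.0908)], 0.0881], [[0.044, -0.018, -0.002], [0, 0, np.float64(-0.0908)], 0.0881]]
[[[0.046, -0.014, -0.002], [0, 0, np.float64(-0.0908)], 0.0881], [[0.047, -0.009, -0.002], [0, 0, np.float64(-0.0908)], 0.0881], [[0.047, -0.005, -0.002], [0, 0, np.float64(-0.0908)], 0.0881], [[0.048, -0.001, -0.002], [0, 0, np.float64(-0.0908)], 0.0881], [[0.047, 0.004, -0.002], [0, 0, np.float64(-0.0908)], 0.0881]]
[[[0.047, 0.008, -0.002], [0, 0, np.float64(-0.0908)], 0.0881], [[0.046, 0.012, -0.002], [0, 0, np.float64(-0.0908)], 0.0881], [[0.045, 0.016, -0.002], [0, 0, np.float64(-0.0908)], 0.0881], [[0.043, 0.02, -0.002], [0, 0, np.float64(-0.0908)], 0.0881], [[0.041, 0.024, -0.002], [0, 0, np.float64(-0.0908)], 0.0881]]
```

```bash
sed -i 's/round(-dp\/n,4)/round(float(-dp\/n),4)/' h.py
python3 -m crank '[[[0.035,-0.032,-0.002],[0,0,-0.09],0.088],[[0.038,-0.029,-0.002],[0,0,-0.09],0.088],[[0.04,-0.025,-0.002],[0,0,-0.09],0.088],[[0.042,-0.022,-0.002],[0,0,-0.09],0.088],[[0.044,-0.018,-0.002],[0,0,-0.09],0.088]]' 20
python3 -m crank '[[[0.046,-0.014,-0.002],[0,0,-0.09],0.088],[[0.047,-0.009,-0.002],[0,0,-0.09],0.088],[[0.047,-0.005,-0.002],[0,0,-0.09],0.088],[[0.048,-0.001,-0.002],[0,0,-0.09],0.088],[[0.047,0.004,-0.002],[0,0,-0.09],0.088]]'
python3 -m crank '[[[0.047,0.008,-0.002],[0,0,-0.09],0.088],[[0.046,0.012,-0.002],[0,0,-0.09],0.088],[[0.045,0.016,-0.002],[0,0,-0.09],0.088],[[0.043,0.02,-0.002],[0,0,-0.09],0.088],[[0.041,0.024,-0.002],[0,0,-0.09],0.088]]'
python3 - <<'E'
from h import *
p=env.get_image("wrist");save(p,"w1.png");print(p["position"]);geo(p)
top(p,"spray_can",.169);top(p,"oil_bottle",.166);top(p,"spacer",.054);top(p,"hub",.037)
plan(.536,.0885,.20,1.65,.07,4)
E
```

```text
time_s: 2.22
tcp_pos: [0.2856, -0.3463, 0.2489]
eef_rot: [0.932, 0.362, 0.0, 0.0]
wrist_force: [1.0, -0.1, 0.2]
finger_gap: 0.0877
finger_force: 0.0
time_s: 2.85
tcp_pos: [0.4098, -0.1427, 0.2591]
eef_rot: [0.828, 0.561, 0.0, 0.0]
wrist_force: [0.1, -0.4, 0.4]
finger_gap: 0.0879
finger_force: 0.0
time_s: 3.48
tcp_pos: [0.534, 0.0603, 0.269]
eef_rot: [0.682, 0.731, 0.0, 0.0]
wrist_force: [0.6, 0.5, -0.1]
finger_gap: 0.0878
finger_force: 0.0
[0.52811382 0.13311529 0.41606825]
walls (array([610.7,  34.2]), array([106.5, 187.2]), 4.61) 2442
tray (array([569.8, 228.3]), array([ 11.3, 108.4]), 88.85) 734
floor (array([594.2,  14.4]), array([178.8, 224.8]), 4.61) 12732
spray_can 0.9 [281. 260. 346. 376.] circ [546.  -29.9] 19.5 bbmid [546.1 -22.9 168.5] ext [38.7 21.6  7. ] 1385
oil_bottle 0.95 [271. 132. 352. 220.] circ [535.3  90.4] 15.9 bbmid [535.2  90.5 165.7] ext [31.  31.6  7.3] 2228
spacer 0.71 [344. 270. 395. 320.] circ [594.4 -21.2] 27.4 bbmid [598.8 -21.4  54. ] ext [43.1 48.4  7.9] 975
hub 0.91 [347. 134. 402. 192.] circ [591.1  94.2] 25.0 bbmid [591.2  94.3  37. ] ext [49.1 49.5  8. ] 1921
hub 0.84 [486. 198. 551. 255.] circ [740.2  44.6] 20.6 bbmid [739.8  44.5  36. ] ext [40.2 39.5  6. ] 1424
hub 0.83 [482.  34. 556. 100.] circ [708.6 184.4] 20.5 bbmid [708.4 184.1  35.8] ext [40.3 39.7  5.5] 1958
t 3.73 tcp [0.5329 0.0586 0.2684] R [[-0.067, 0.998, -0.001], [0.998, 0.067, -0.0], [-0.0, -0.001, -1.0]] gap 0.088 F [ 0.4 -0.7 -0.5]
err [  3.1  29.9 -68.4] yaw 1.638 tilt [ 0.0004 -0.0008  0.    ]
[[[0.007, 0.001, 0.017], [0, 0, -0.0031], 0.07], [[0.007, 0.001, 0.017], [0, 0, -0.0031], 0.07], [[0.007, 0.001, 0.017], [0, 0, -0.0031], 0.07], [[0.007, 0.001, 0.017], [0, 0, -0.0031], 0.07]]
```

View pics/w1.png

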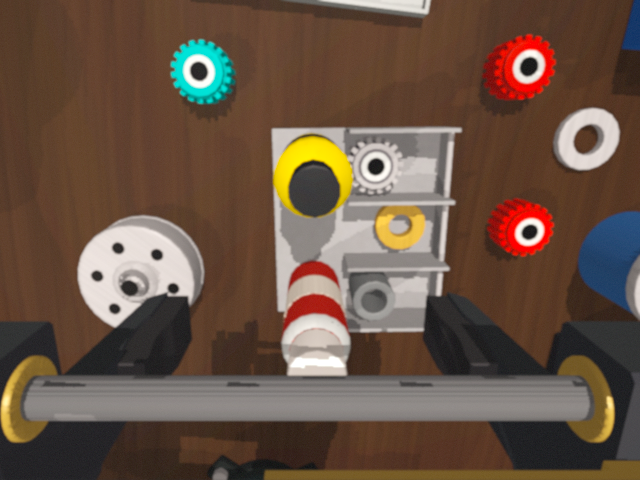

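The wrist view confirms the steel hub at (376,166) behind the bottle and the grey spacer at (373,298) behind the can. Bottle first.

```bash
python3 -m crank '[[[0.008,0.001,0.03],[0,0,-0.006],0.07],[[0.008,0,0.03],[0,0,-0.006],0.07],[[0.008,0,0.03],[0,0,0],0.07],[[0.006,0,0.02],[0,0,0],0.07],[[0,0,0],[0,0,0],0.07]]' 20
python3 - <<'E'
from h import *
plan(.5355,.0893,.138,1.65,.07,2,4)
E
```

```text
time_s: 4.35
tcp_pos: [0.5304, 0.0878, 0.1573]
eef_rot: [0.679, 0.734, -0.001, -0.001]
wrist_force: [0.4, -0.3, 0.2]
finger_gap: 0.0702
finger_force: 0.0
t 4.35 tcp [0.5304 0.0878 0.1573] R [[-0.077, 0.997, -0.004], [0.997, 0.077, -0.0], [0.0, -0.004, -1.0]] gap 0.0702 F [ 0.4 -0.3  0.2]
err [  5.1   1.5 -19.3] yaw 1.648 tilt [ 0.     -0.0037  0.    ]
[[[0.0005, 0.0026, 0.0096], [0, 0, -0.001], 0.07], [[0.0005, 0.0026, 0.0096], [0, 0, -0.001], 0.07]]
```

```bash
python3 -m crank '[[[0.0005,0.0025,0.01],[0,0,0],0.07],[[0.0005,0.0025,0.01],[0,0,0],0.07],[[0,0,0],[0,0,0],0.07]]' 20
python3 -m crank '[[[0,0,0],[0,0,0],0.02],[[0,0,0],[0,0,0],0.02],[[0,0,0],[0,0,0],0.02],[[0,0,0],[0,0,0],0.02],[[0,0,0],[0,0,0],0.02]]' 20
python3 - <<'E'
from h import *
for i in range(3): env.get_image("top"); s=st()
plan(.49,.275,.25,1.65,.02,5)
E
```

```text
time_s: 4.72
tcp_pos: [0.5367, 0.09, 0.1381]
eef_rot: [0.679, 0.734, -0.0, -0.0]
wrist_force: [-1.0, -0.6, 0.2]
finger_gap: 0.0699
finger_force: 0.0
time_s: 5.35
tcp_pos: [0.5369, 0.0902, 0.1389]
eef_rot: [0.679, 0.735, -0.0, -0.0]
wrist_force: [-0.3, 0.3, 1.5]
finger_gap: 0.0314
finger_force: 20.0
t 5.4 tcp [0.5369 0.0902 0.1389] R [[-0.079, 0.997, -0.0], [0.997, 0.079, -0.0], [-0.0, -0.0, -1.0]] gap 0.0314 F [-0.9  1.   1.4]
t 5.45 tcp [0.5369 0.0902 0.1389] R [[-0.079, 0.997, -0.0], [0.997, 0.079, -0.0], [-0.0, -0.0, -1.0]] gap 0.0315 F [-0.5 -1.4  2.2]
t 5.5 tcp [0.5369 0.0902 0.1389] R [[-0.079, 0.997, -0.0], [0.997, 0.079, -0.0], [-0.0, -0.0, -1.0]] gap 0.0314 F [-0.6 -0.3  2.1]
t 5.5 tcp [0.5369 0.0902 0.1389] R [[-0.079, 0.997, -0.0], [0.997, 0.079, -0.0], [-0.0, -0.0, -1.0]] gap 0.0314 F [-0.6 -0.3  2.1]
err [-46.9 184.8 111.1] yaw 1.65 tilt [ 0. -0.  0.]
[[[0.038, -0.006, -0.022], [0, 0, -0.0], 0.02], [[0.038, -0.006, -0.022], [0, 0, -0.0], 0.02], [[0.038, -0.006, -0.022], [0, 0, -0.0], 0.02], [[0.038, -0.006, -0.022], [0, 0, -0.0], 0.02], [[0.038, -0.006, -0.022], [0, 0, -0.0], 0.02]]
```

```bash
python3 -m crank '[[[0,0,-0.02],[0,0,0],0.02],[[0,0,-0.04],[0,0,0],0.02],[[0.035,-0.003,-0.05],[0,0,0],0.02],[[0.05,-0.01,0],[0,0,0],0.02],[[0.05,-0.01,0],[0,0,0],0.02]]' 25
python3 -m crank '[[[0.05,-0.01,0],[0,0,0],0.02],[[0,0,0],[0,0,0],0.02],[[0,0,0],[0,0,0],0.02]]'
python3 - <<'E'
from h import *
plan(.49,.275,.140,1.65,.02,4)
E
```

```text
time_s: 6.12
tcp_pos: [0.5031, 0.2241, 0.2491]
eef_rot: [0.679, 0.734, 0.0, 0.0]
wrist_force: [0.4, 0.2, -3.1]
finger_gap: 0.0312
finger_force: 25.0
time_s: 6.5
tcp_pos: [0.4891, 0.2719, 0.2481]
eef_rot: [0.678, 0.735, -0.001, -0.0]
wrist_force: [0.2, 0.3, -2.4]
finger_gap: 0.031
finger_force: 25.0
t 6.5 tcp [0.4891 0.2719 0.2481] R [[-0.08, 0.997, -0.001], [0.997, 0.08, -0.001], [-0.001, -0.001, -1.0]] gap 0.031 F [ 0.2  0.3 -2.4]
err [   0.9    3.1 -108.1] yaw 1.651 tilt [ 0.0008 -0.0008  0.    ]
[[[0.001, 0.0, 0.027], [0, 0, 0.0002], 0.02], [[0.001, 0.0, 0.027], [0, 0, 0.0002], 0.02], [[0.001, 0.0, 0.027], [0, 0, 0.0002], 0.02], [[0.001, 0.0, 0.027], [0, 0, 0.0002], 0.02]]
```

```bash
python3 -m crank '[[[0.001,0,0.03],[0,0,0],0.02],[[0.001,0,0.03],[0,0,0],0.02],[[0.001,0,0.03],[0,0,0],0.02],[[0,0,0.017],[0,0,0],0.02],[[0,0,0],[0,0,0],0.02]]'
python3 -m crank '[[[0,0,0.002],[0,0,0],0.02],[[0,0,0],[0,0,0],0.02],[[0,0,0],[0,0,0],0.02]]'
```

```text
time_s: 7.12
tcp_pos: [0.489, 0.2741, 0.1409]
eef_rot: [0.679, 0.734, -0.001, -0.0]
wrist_force: [-0.5, 0.3, -2.1]
finger_gap: 0.0314
finger_force: 25.0
time_s: 7.5
tcp_pos: [0.4896, 0.2752, 0.1405]
eef_rot: [0.679, 0.735, 0.001, 0.0]
wrist_force: [0.0, 0.0, -2.9]
finger_gap: 0.0312
finger_force: 25.0
```

```bash
python3 -m crank '[[[0,0,0.001],[0,0,0],0.02],[[0,0,0.001],[0,0,0],0.02],[[0,0,0],[0,0,0],0.02],[[0,0,0],[0,0,0],0.02]]'
python3 -m crank '[[[0,0,0.001],[0,0,0],0.02],[[0,0,0],[0,0,0],0.02],[[0,0,0],[0,0,0],0.02]]'
```

```text
time_s: 8.0
tcp_pos: [0.4895, 0.2753, 0.1384]
eef_rot: [0.679, 0.735, 0.0, 0.0]
wrist_force: [-1.6, 0.7, 4.1]
finger_gap: 0.0316
finger_force: 25.0
time_s: 8.38
tcp_pos: [0.4899, 0.2757, 0.1382]
eef_rot: [0.679, 0.734, 0.001, 0.0]
wrist_force: [-2.9, 1.6, 9.3]
finger_gap: 0.0316
finger_force: 25.0
```

```bash
python3 -m crank '[[[0,0,-0.001],[0,0,0],0.065],[[0,0,0],[0,0,0],0.065],[[0,0,0],[0,0,0],0.065]]'
python3 -m crank '[[[0,0,-0.05],[0,0,0],0.065],[[0,0,-0.04],[0,0,0],0.065],[[0,0,0],[0,0,0],0.07]]'
python3 - <<'E'
from h import *
plan(.5465,-.0345,.23,1.65,.07,6)
E
```

```text
time_s: 8.75
tcp_pos: [0.489, 0.2748, 0.1373]
eef_rot: [0.679, 0.734, -0.0, -0.0]
wrist_force: [-0.9, -0.5, 0.6]
finger_gap: 0.0592
finger_force: 0.0
time_s: 9.12
tcp_pos: [0.4913, 0.2757, 0.2314]
eef_rot: [0.679, 0.735, 0.003, 0.002]
wrist_force: [0.7, -0.2, 0.5]
finger_gap: 0.0696
finger_force: 0.0
t 9.12 tcp [0.4913 0.2757 0.2314] R [[-0.079, 0.997, 0.007], [0.997, 0.079, 0.002], [0.001, 0.007, -1.0]] gap 0.0696 F [ 0.7 -0.2  0.5]
err [  55.2 -310.2   -1.4] yaw 1.65 tilt [-0.002   0.0067  0.    ]
[[[-0.052, 0.005, 0.0], [0, 0, -0.0], 0.07], [[-0.052, 0.005, 0.0], [0, 0, -0.0], 0.07], [[-0.052, 0.005, 0.0], [0, 0, -0.0], 0.07], [[-0.052, 0.005, 0.0], [0, 0, -0.0], 0.07], [[-0.052, 0.005, 0.0], [0, 0, -0.0], 0.07]]
[[[-0.052, 0.005, 0.0], [0, 0, -0.0], 0.07]]
```

```bash
python3 -m crank '[[[-0.052,0.005,0],[0,0,0],0.07],[[-0.052,0.005,0],[0,0,0],0.07],[[-0.052,0.005,0],[0,0,0],0.07],[[-0.052,0.005,0],[0,0,0],0.07],[[-0.052,0.005,0],[0,0,0],0.07]]'
python3 -m crank '[[[-0.052,0.005,0],[0,0,0],0.07],[[0,0,0.03],[0,0,0],0.07],[[0,0,0],[0,0,0],0.07],[[0,0,0],[0,0,0],0.07]]'
python3 - <<'E'
from h import *
plan(.5465,-.0345,.143,1.65,.07,2,4)
p=env.get_image("top");top(p,"oil_bottle",.165)
E
```

```text
time_s: 9.75
tcp_pos: [0.534, 0.0162, 0.2262]
eef_rot: [0.679, 0.734, -0.001, -0.001]
wrist_force: [0.3, 0.5, 0.5]
finger_gap: 0.0701
finger_force: 0.0
time_s: 10.25
tcp_pos: [0.5435, -0.0331, 0.1975]
eef_rot: [0.678, 0.735, -0.0, -0.0]
wrist_force: [0.7, -0.2, 0.2]
finger_gap: 0.07
finger_force: 0.0
t 10.25 tcp [ 0.5435 -0.0331  0.1975] R [[-0.08, 0.997, -0.001], [0.997, 0.08, 0.0], [0.0, -0.001, -1.0]] gap 0.07 F [ 0.7 -0.2  0.2]
err [  3.   -1.4 -54.5] yaw 1.651 tilt [-0.0003 -0.001  -0.    ]
[[[-0.0008, 0.0015, 0.0273], [0, 0, 0.0003], 0.07], [[-0.0008, 0.0015, 0.0273], [0, 0, 0.0003], 0.07]]
oil_bottle 0.74 [102. 240. 157. 278.] circ [489.  278.5] 15.9 bbmid [488.9 278.4 164.7] ext [31.1 31.2  7. ] 376
```

```bash
python3 -m crank '[[[-0.001,0.0015,0.025],[0,0,0],0.07],[[-0.001,0.0015,0.025],[0,0,0],0.07],[[0,0,0.004],[0,0,0],0.07],[[0,0,0],[0,0,0],0.07]]'
python3 -m crank '[[[0,0,0],[0,0,0],0.025],[[0,0,0],[0,0,0],0.025],[[0,0,0],[0,0,0],0.025],[[0,0,0],[0,0,0],0.025],[[0,0,0],[0,0,0],0.025]]' 25
python3 - <<'E'
from h import *
env.get_image("top");s=st()
plan(.42,.335,.25,1.65,.025,5)
E
```

```text
time_s: 10.85
tcp_pos: [0.5473, -0.0351, 0.1446]
eef_rot: [0.678, 0.735, 0.0, 0.0]
wrist_force: [0.5, -0.6, 0.1]
finger_gap: 0.0699
finger_force: 0.0
time_s: 11.48
tcp_pos: [0.5472, -0.0355, 0.1442]
eef_rot: [0.679, 0.734, 0.0, 0.0]
wrist_force: [0.5, 0.1, 2.6]
finger_gap: 0.0392
finger_force: 25.0
t 11.53 tcp [ 0.5472 -0.0355  0.1441] R [[-0.079, 0.997, 0.001], [0.997, 0.079, -0.0], [-0.0, 0.001, -1.0]] gap 0.0393 F [-0.5  0.8  3. ]
t 11.53 tcp [ 0.5472 -0.0355  0.1441] R [[-0.079, 0.997, 0.001], [0.997, 0.079, -0.0], [-0.0, 0.001, -1.0]] gap 0.0393 F [-0.5  0.8  3. ]
err [-127.2  370.5  105.9] yaw 1.65 tilt [0.0002 0.0008 0.    ]
[[[0.076, -0.02, -0.021], [0, 0, -0.0001], 0.025], [[0.076, -0.02, -0.021], [0, 0, -0.0001], 0.025], [[0.076, -0.02, -0.021], [0, 0, -0.0001], 0.025], [[0.076, -0.02, -0.021], [0, 0, -0.0001], 0.025], [[0.076, -0.02, -0.021], [0, 0, -0.0001], 0.025]]
```

```bash
python3 -m crank '[[[0,0,-0.02],[0,0,0],0.025],[[0,0,-0.045],[0,0,0],0.025],[[0.048,-0.039,-0.045],[0,0,0],0.025],[[0.048,-0.039,0],[0,0,0],0.025],[[0.048,-0.038,0],[0,0,0],0.025]]' 30
python3 -m crank '[[[0.047,0.004,0],[0,0,0],0.025],[[0.047,0.004,0],[0,0,0],0.025],[[0.047,0.004,0],[0,0,0],0.025],[[0.047,0.004,0],[0,0,0],0.025],[[0.047,0.003,0],[0,0,0],0.025]]'
python3 -m crank '[[[0,0,0.05],[0,0,0],0.025],[[0,0,0.04],[0,0,0],0.025],[[0,0,0],[0,0,0],0.025],[[0,0,0],[0,0,0],0.025]]'
python3 - <<'E'
from h import *
plan(.42,.335,.1445,1.65,.025,2,4)
E
```

```text
time_s: 12.15
tcp_pos: [0.4258, 0.0918, 0.245]
eef_rot: [0.679, 0.734, -0.0, -0.001]
wrist_force: [0.8, 1.5, -3.4]
finger_gap: 0.0392
finger_force: 30.0
time_s: 12.78
tcp_pos: [0.4272, 0.3278, 0.2444]
eef_rot: [0.679, 0.735, -0.001, -0.0]
wrist_force: [0.8, -0.7, -4.2]
finger_gap: 0.0393
finger_force: 30.0
time_s: 13.28
tcp_pos: [0.4287, 0.3267, 0.1566]
eef_rot: [0.679, 0.734, 0.0, 0.0]
wrist_force: [0.3, 1.4, -2.9]
finger_gap: 0.0394
finger_force: 30.0
t 13.28 tcp [0.4287 0.3267 0.1566] R [[-0.079, 0.997, 0.001], [0.997, 0.079, 0.0], [0.0, 0.001, -1.0]] gap 0.0394 F [ 0.3  1.4 -2.9]
err [ -8.7   8.3 -12.1] yaw 1.65 tilt [-0.0004  0.0008  0.    ]
[[[0.0045, -0.004, 0.006], [0, 0, -0.0002], 0.025], [[0.0045, -0.004, 0.006], [0, 0, -0.0002], 0.025]]
```

```bash
python3 -m crank '[[[0,-0.005,0.006],[0,0,0],0.025],[[0,0,0.005],[0,0,0],0.025],[[0,0,0.001],[0,0,0],0.025],[[0,0,0],[0,0,0],0.025]]'
python3 -m crank '[[[0,0,0.001],[0,0,0],0.025],[[0,0,0.001],[0,0,0],0.025],[[0,0,0],[0,0,0],0.025],[[0,0,0],[0,0,0],0.025]]'
```

```text
time_s: 13.78
tcp_pos: [0.4232, 0.3262, 0.1437]
eef_rot: [0.679, 0.734, 0.0, 0.0]
wrist_force: [0.4, -1.0, -2.9]
finger_gap: 0.0395
finger_force: 30.0
time_s: 14.28
tcp_pos: [0.4237, 0.3271, 0.1434]
eef_rot: [0.679, 0.734, 0.001, -0.0]
wrist_force: [-2.9, 0.5, 8.4]
finger_gap: 0.0395
finger_force: 30.0
```

```bash
python3 -m crank '[[[0,0,-0.001],[0,0,0],0.07],[[0,0,0],[0,0,0],0.07],[[0,0,0],[0,0,0],0.07],[[0,0,0],[0,0,0],0.07]]'
python3 -m crank '[[[0,0,-0.05],[0,0,0],0.07],[[0,0,-0.04],[0,0,0],0.07],[[0,0,0],[0,0,0],0.08]]'
python3 - <<'E'
from h import *
plan(.58,.04,.23,1.65,.08,6)
E
```

```text
time_s: 14.78
tcp_pos: [0.4231, 0.3261, 0.1424]
eef_rot: [0.679, 0.734, -0.0, -0.0]
wrist_force: [0.0, 0.3, 0.4]
finger_gap: 0.0701
finger_force: 0.0
time_s: 15.15
tcp_pos: [0.4251, 0.3271, 0.2362]
eef_rot: [0.679, 0.734, 0.003, 0.001]
wrist_force: [-0.9, 0.6, 0.8]
finger_gap: 0.0778
finger_force: 0.0
t 15.15 tcp [0.4251 0.3271 0.2362] R [[-0.079, 0.997, 0.007], [0.997, 0.079, 0.003], [0.002, 0.007, -1.0]] gap 0.0778 F [-0.9  0.6  0.8]
err [ 154.9 -287.1   -6.2] yaw 1.65 tilt [-0.003   0.0065  0.    ]
[[[-0.05, 0.022, 0.001], [0, 0, -0.0], 0.08], [[-0.05, 0.022, 0.001], [0, 0, -0.0], 0.08], [[-0.05, 0.022, 0.001], [0, 0, -0.0], 0.08], [[-0.05, 0.022, 0.001], [0, 0, -0.0], 0.08], [[-0.05, 0.022, 0.001], [0, 0, -0.0], 0.08]]
[[[-0.05, 0.022, 0.001], [0, 0, -0.0], 0.08]]
```

```bash
python3 -m crank '[[[-0.05,0.022,0],[0,0,0],0.08],[[-0.05,0.022,0],[0,0,0],0.08],[[-0.05,0.022,0],[0,0,0],0.08],[[-0.05,0.022,0],[0,0,0],0.08],[[-0.05,0.022,0],[0,0,0],0.08]]'
python3 -m crank '[[[-0.05,0.022,0],[0,0,0],0.08],[[0,0,0],[0,0,0],0.08],[[0,0,0],[0,0,0],0.08]]'
python3 - <<'E'
from h import *
p=env.get_image("wrist");save(p,"w2.png");geo(p)
top(p,"spacer",.054);top(p,"hub",.038,.003)
p=env.get_image("top");save(p,"t2.png");geo(p);top(p,"spray_can",.167);top(p,"oil_bottle",.165);top(p,"spacer",.054);top(p,"hub",.038,.003)
plan(.591,.0935,.1,1.65,.07,4)
a=cv2.imread("pics/w2.png");b=cv2.imread("pics/t2.png");cv2.imwrite("pics/m2.png",np.hstack([cv2.resize(a,(400,300)),cv2.resize(b[80:400,60:480],(400,300))]))
E
```

```text
time_s: 15.78
tcp_pos: [0.5524, 0.084, 0.231]
eef_rot: [0.679, 0.734, -0.001, -0.001]
wrist_force: [0.9, 0.6, -0.4]
finger_gap: 0.0796
finger_force: 0.0
time_s: 16.15
tcp_pos: [0.5775, 0.0378, 0.2311]
eef_rot: [0.679, 0.734, -0.001, -0.001]
wrist_force: [0.2, 0.0, -0.5]
finger_gap: 0.08
finger_force: 0.0
walls (array([617.8,  34.8]), array([ 91.9, 186.4]), 4.64) 3132
floor (array([591.3,  20.6]), array([174.9, 216.3]), 4.72) 26636
spacer 0.71 [307. 258. 357. 314.] circ [598.3 -20.7] 25.7 bbmid [601.2 -21.6  53.9] ext [39.1 48.2  7.7] 1227
hub 0.97 [ 96.   0. 179.  70.] circ [436.5 161.3] 19.8 bbmid [436.6 160.9  36.6] ext [38.6 37.8  3.3] 1603
hub 0.67 [300. 104. 362. 170.] circ [592.3  93.5] 22.7 bbmid [590.6  93.5  38.1] ext [40.2 40.5  5.8] 2010
hub 0.67 [459. 177. 532. 247.] circ [739.6  44.4] 20.1 bbmid [739.2  44.5  36.7] ext [39.5 38.8  3.4] 1477
jaws (array([ 472.3, -313.4]), array([102.6,  93.7]), 88.16) 2783 z 0.1302634498388311 mean [ 0.47142537 -0.31275111  0.13020205]
walls (array([618.6,  34.2]), array([ 92.2, 186.5]), 4.74) 227
tray (array([500.3, 357.7]), array([ 60.1, 260.7]), 87.03) 504
floor (array([588.9,  35.3]), array([213. , 201.9]), 1.11) 1786
spray_can 0.64 [ 57. 281.  95. 317.] circ [423.2 329.6] 20.5 bbmid [423.2 330.  166.9] ext [38.6 39.3  7.9] 620
hub 0.86 [233. 196. 251. 220.] circ [589.9  99.5] 18.1 bbmid [590.  100.3  38. ] ext [32.6 28.6  5.8] 222
t 16.55 tcp [0.5782 0.0382 0.2327] R [[-0.08, 0.997, 0.0], [0.997, 0.08, -0.0], [-0.0, 0.0, -1.0]] gap 0.0799 F [ 0.  -0.3 -0. ]
err [  12.8   55.3 -132.7] yaw 1.651 tilt [0.0001 0.0004 0.    ]
[[[0.014, 0.004, 0.033], [0, 0, 0.0002], 0.07], [[0.014, 0.004, 0.033], [0, 0, 0.0002], 0.07], [[0.014, 0.004, 0.033], [0, 0, 0.0002], 0.07], [[0.014, 0.004, 0.033], [0, 0, 0.0002], 0.07]]
```

View pics/m2.png

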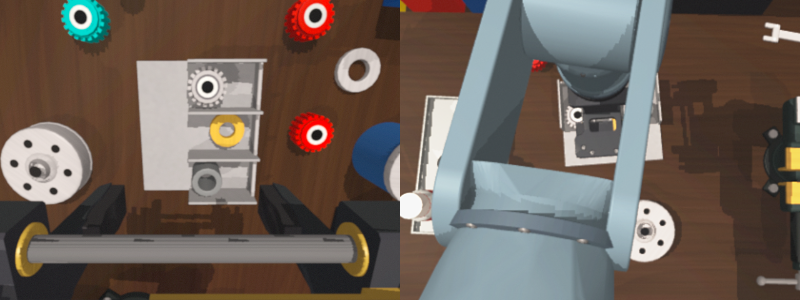

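Left: the rack front is clear, with the hub at wrist px (331,139) and the spacer at (332,288). Right: the can stands in the tray. Descending on the hub.

```bash
python3 -m crank '[[[0.014,0.004,0.033],[0,0,0],0.07],[[0.014,0.004,0.033],[0,0,0],0.07],[[0.014,0.003,0.033],[0,0,0],0.07],[[0.013,0.003,0.03],[0,0,0],0.07],[[0,0,0],[0,0,0],0.07]]'
python3 - <<'E'
from h import *
plan(.591,.0935,.011,1.65,.07,4,4)
E
```

```text
time_s: 17.18
tcp_pos: [0.5858, 0.0944, 0.101]
eef_rot: [0.678, 0.735, -0.002, -0.002]
wrist_force: [0.5, 0.2, -0.2]
finger_gap: 0.07
finger_force: 0.0
t 17.18 tcp [0.5858 0.0944 0.101 ] R [[-0.081, 0.997, -0.005], [0.997, 0.081, 0.0], [0.001, -0.005, -1.0]] gap 0.07 F [ 0.5  0.2 -0.2]
err [  5.2  -0.9 -90. ] yaw 1.651 tilt [-0.0003 -0.0053 -0.    ]
[[[-0.0003, 0.0013, 0.0225], [0, 0, 0.0004], 0.07], [[-0.0003, 0.0013, 0.0225], [0, 0, 0.0004], 0.07], [[-0.0003, 0.0013, 0.0225], [0, 0, 0.0004], 0.07], [[-0.0003, 0.0013, 0.0225], [0, 0, 0.0004], 0.07]]
```

```bash
python3 -m crank '[[[0,0.002,0.025],[0,0,0],0.07],[[0,0.001,0.025],[0,0,0],0.07],[[0,0.001,0.015],[0,0,0],0.07],[[0,0,0],[0,0,0],0.07],[[0,0,0],[0,0,0],0.07]]'
python3 -m crank '[[[0,0,0.012],[0,0,0],0.07],[[0,0,0.01],[0,0,0],0.07],[[0,0,0],[0,0,0],0.07],[[0,0,0],[0,0,0],0.07]]'
python3 - <<'E'
from h import *
env.get_image("top");plan(.591,.0935,.011,1.65,.07,1,4)
E
```

```text
time_s: 17.8
tcp_pos: [0.5929, 0.0936, 0.0398]
eef_rot: [0.679, 0.734, 0.001, 0.001]
wrist_force: [0.5, -0.5, 0.3]
finger_gap: 0.0697
finger_force: 0.0
time_s: 18.3
tcp_pos: [0.5919, 0.0938, 0.0163]
eef_rot: [0.679, 0.734, -0.0, -0.0]
wrist_force: [-1.0, -0.0, 0.5]
finger_gap: 0.0701
finger_force: 0.0
t 18.35 tcp [0.5921 0.0938 0.0166] R [[-0.079, 0.997, 0.0], [0.997, 0.079, 0.0], [-0.0, 0.0, -1.0]] gap 0.0701 F [0.5 0.5 0.8]
err [-1.1 -0.3 -5.6] yaw 1.65 tilt [-0.      0.0002  0.    ]
[[[-0.0002, -0.0011, 0.0056], [0, 0, -0.0002], 0.07]]
```

```bash
python3 -m crank '[[[0,-0.001,0.006],[0,0,0],0.07],[[0,0,0],[0,0,0],0.07],[[0,0,0],[0,0,0],0.03],[[0,0,0],[0,0,0],0.03],[[0,0,0],[0,0,0],0.03]]' 25
python3 -m crank '[[[0,0,0],[0,0,0],0.03],[[0,0,0],[0,0,0],0.03],[[0,0,0],[0,0,0],0.03]]' 35
python3 - <<'E'
from h import *
env.get_image("top");st();plan(.4725,-.314,.2,1.537,.03,8)
E
```

```text
time_s: 18.98
tcp_pos: [0.5912, 0.0937, 0.0107]
eef_rot: [0.679, 0.734, 0.0, 0.0]
wrist_force: [-0.3, 0.3, 0.2]
finger_gap: 0.0493
finger_force: 25.0
time_s: 19.35
tcp_pos: [0.5912, 0.0937, 0.0106]
eef_rot: [0.679, 0.734, 0.0, 0.0]
wrist_force: [1.5, 0.3, 0.0]
finger_gap: 0.0495
finger_force: 35.0
t 19.4 tcp [0.5912 0.0937 0.0106] R [[-0.079, 0.997, 0.0], [0.997, 0.079, 0.0], [-0.0, 0.0, -1.0]] gap 0.0492 F [1.4 0.2 0.7]
t 19.4 tcp [0.5912 0.0937 0.0106] R [[-0.079, 0.997, 0.0], [0.997, 0.079, 0.0], [-0.0, 0.0, -1.0]] gap 0.0492 F [1.4 0.2 0.7]
err [-118.7 -407.7  189.4] yaw 1.65 tilt [-0.      0.0005  0.    ]
[[[-0.05, -0.019, -0.024], [0, 0, 0.0141], 0.03], [[-0.05, -0.018, -0.024], [0, 0, 0.0141], 0.03], [[-0.05, -0.017, -0.024], [0, 0, 0.0141], 0.03], [[-0.05, -0.017, -0.024], [0, 0, 0.0141], 0.03], [[-0.051, -0.016, -0.024], [0, 0, 0.0141], 0.03]]
[[[-0.051, -0.015, -0.024], [0, 0, 0.0141], 0.03], [[-0.051, -0.015, -0.024], [0, 0, 0.0141], 0.03], [[-0.051, -0.014, -0.024], [0, 0, 0.0141], 0.03]]
```

```bash
python3 -m crank '[[[0,0,-0.03],[0,0,0],0.03],[[0,0,-0.055],[0,0,0],0.03],[[-0.02,-0.01,-0.055],[0,0,0.016],0.03],[[-0.05,-0.019,-0.055],[0,0,0.016],0.03],[[-0.052,-0.018,-0.04],[0,0,0.016],0.03]]'
python3 -m crank '[[[-0.053,-0.018,-0.01],[0,0,0.016],0.03],[[-0.053,-0.017,0],[0,0,0.016],0.03],[[-0.053,-0.016,0],[0,0,0.016],0.03],[[-0.053,-0.015,0],[0,0,0.016],0.03],[[-0.053,-0.014,0],[0,0,0],0.03]]'
python3 -m crank '[[[-0.053,-0.002,0],[0,0,0],0.03],[[-0.02,0,0],[0,0,0],0.03],[[0,0,0],[0,0,0],0.03],[[0,0,0],[0,0,0],0.03]]'
python3 - <<'E'
from h import *
st();p=env.get_image("wrist");save(p,"w3.png");geo(p)
st()
p=env.get_image("top");geo(p)
plan(.4725,-.314,.2,1.537,.03,2)
E
```

```text
time_s: 20.02
tcp_pos: [0.5547, -0.0176, 0.2335]
eef_rot: [0.696, 0.718, 0.0, 0.0]
wrist_force: [0.6, -0.0, -2.9]
finger_gap: 0.0494
finger_force: 35.0
time_s: 20.65
tcp_pos: [0.4739, -0.2833, 0.2413]
eef_rot: [0.719, 0.695, 0.0, -0.001]
wrist_force: [-0.1, -0.1, -2.4]
finger_gap: 0.0492
finger_force: 35.0
time_s: 21.15
tcp_pos: [0.4709, -0.3534, 0.2415]
eef_rot: [0.718, 0.696, 0.0, -0.001]
wrist_force: [0.2, 0.5, -3.3]
finger_gap: 0.0491
finger_force: 35.0
t 21.15 tcp [ 0.4709 -0.3534  0.2415] R [[0.032, 0.999, -0.001], [0.999, -0.032, 0.002], [0.002, -0.001, -1.0]] gap 0.0491 F [ 0.2  0.5 -3.3]
jaws (array([ 473.6, -312.5]), array([101.8,  95.7]), 88.51) 20228 z 0.13117098831523413 mean [ 0.4729548  -0.30936555  0.13110746]
t 21.2 tcp [ 0.471  -0.3533  0.2417] R [[0.031, 1.0, -0.001], [1.0, -0.031, 0.001], [0.001, -0.001, -1.0]] gap 0.0489 F [-0.2 -0.5 -3. ]
jaws (array([ 472.4, -313. ]), array([103. ,  93.8]), 88.28) 2796 z 0.13032405285984072 mean [ 0.47188326 -0.31296984  0.13026048]
walls (array([618.7,  34.2]), array([ 91.5, 186.7]), 4.32) 554
tray (array([498.1, 306. ]), array([162.3, 260.3]), 87.63) 1199
floor (array([589.6,  32.8]), array([171.4, 198. ]), 4.69) 7258
t 21.25 tcp [ 0.4712 -0.3533  0.2419] R [[0.031, 1.0, -0.0], [1.0, -0.031, 0.001], [0.001, -0.0, -1.0]] gap 0.0496 F [ 1.3  0.1 -2.1]
err [  1.3  39.3 -41.9] yaw 1.54 tilt [-0.0008 -0.0003 -0.    ]
[[[0.02, 0.0, 0.021], [0, 0, 0.0013], 0.03], [[0.02, 0.0, 0.021], [0, 0, 0.0013], 0.03]]
```

View pics/w3.png

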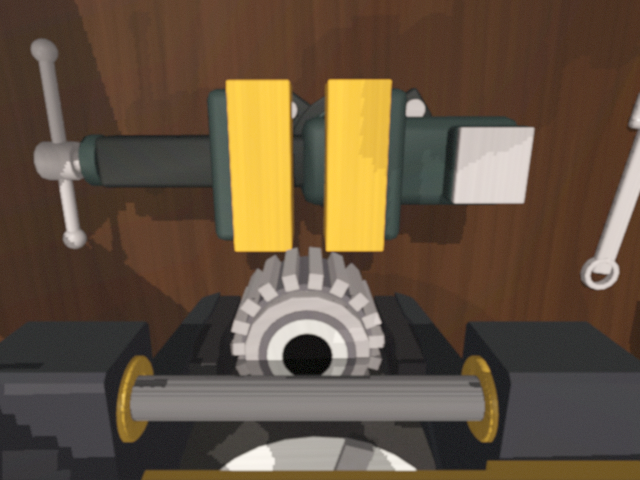

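The jaws span px (227–390, 80–250) with the gap at u≈309, and the hub is held level at (307,350). Moving over the gap.

```bash
python3 -m crank '[[[0.02,0.001,0.02],[0,0,0],0.03],[[0.02,0.001,0.025],[0,0,0],0.03],[[0,0,0.025],[0,0,0],0.03],[[0,0,0.015],[0,0,0],0.03],[[0,0,0],[0,0,0],0.03]]'
python3 -m crank '[[[0,0,0.005],[0,0,0],0.03],[[0,0,0],[0,0,0],0.03],[[0,0,0],[0,0,0],0.03]]'
python3 - <<'E'
from h import *
env.get_image("top");plan(.473,-.313,.1375,1.537,.03,1,4)
E
```

```text
time_s: 21.88
tcp_pos: [0.4738, -0.3142, 0.1562]
eef_rot: [0.718, 0.696, -0.0, -0.001]
wrist_force: [0.2, 0.1, -2.5]
finger_gap: 0.0491
finger_force: 35.0
time_s: 22.25
tcp_pos: [0.4743, -0.3155, 0.1526]
eef_rot: [0.719, 0.695, 0.0, 0.0]
wrist_force: [-0.1, -0.1, -3.3]
finger_gap: 0.0495
finger_force: 35.0
t 22.3 tcp [ 0.4743 -0.3155  0.1526] R [[0.033, 0.999, 0.001], [0.999, -0.033, -0.001], [-0.001, 0.001, -1.0]] gap 0.0494 F [ 0.2 -0.5 -2.7]
err [ -1.3   2.5 -15.1] yaw 1.538 tilt [0.0006 0.0006 0.    ]
[[[0.0024, -0.0013, 0.0151], [0, 0, 0.0007], 0.03]]
```

```bash
python3 -m crank '[[[0.0025,-0.0015,0.007],[0,0,0],0.03],[[0,0,0.006],[0,0,0],0.03],[[0,0,0],[0,0,0],0.03],[[0,0,0],[0,0,0],0.03]]'
python3 -m crank '[[[0,0,0.001],[0,0,0],0.03],[[0,0,0.001],[0,0,0],0.03],[[0,0,0],[0,0,0],0.03],[[0,0,0],[0,0,0],0.03]]'
```

```text
time_s: 22.8
tcp_pos: [0.4727, -0.3126, 0.139]
eef_rot: [0.719, 0.695, 0.0, -0.0]
wrist_force: [0.4, -0.1, -2.7]
finger_gap: 0.0494
finger_force: 35.0
time_s: 23.3
tcp_pos: [0.4727, -0.3126, 0.1371]
eef_rot: [0.719, 0.695, -0.0, 0.0]
wrist_force: [-0.1, 1.0, -2.7]
finger_gap: 0.0491
finger_force: 35.0
```

```bash
python3 -m crank '[[[0,0,0.0007],[0,0,0],0.03],[[0,0,0.0006],[0,0,0],0.03],[[0,0,0],[0,0,0],0.03],[[0,0,0],[0,0,0],0.03]]'
```

```text
time_s: 23.8
tcp_pos: [0.4727, -0.3127, 0.1366]
eef_rot: [0.719, 0.695, -0.0, 0.0]
wrist_force: [-2.8, 2.3, 5.0]
finger_gap: 0.0492
finger_force: 35.0
```

```bash
python3 -m crank '[[[0,0,0],[0,0,0],0.07],[[0,0,0],[0,0,0],0.07],[[0,0,0],[0,0,0],0.07],[[0,0,0],[0,0,0],0.07]]'
python3 -m crank '[[[0,0,-0.04],[0,0,0],0.07],[[0,0,-0.05],[0,0,0],0.07],[[0,0,-0.02],[0,0,0],0.08],[[0,0,0],[0,0,0],0.08]]'
python3 - <<'E'
from h import *
plan(.60,-.028,.23,1.65,.08,6)
E
```

```text
time_s: 24.3
tcp_pos: [0.4726, -0.3126, 0.1356]
eef_rot: [0.719, 0.695, 0.0, -0.0]
wrist_force: [0.0, -0.1, 1.0]
finger_gap: 0.0702
finger_force: 0.0
time_s: 24.8
tcp_pos: [0.4735, -0.3134, 0.2477]
eef_rot: [0.719, 0.695, 0.0, 0.002]
wrist_force: [-0.2, 0.3, -1.4]
finger_gap: 0.0802
finger_force: 0.0
t 24.8 tcp [ 0.4735 -0.3134  0.2477] R [[0.033, 0.999, 0.003], [0.999, -0.033, -0.003], [-0.003, 0.003, -1.0]] gap 0.0802 F [-0.2  0.3 -1.4]
err [126.5 285.4 -17.7] yaw 1.538 tilt [0.0029 0.0029 0.    ]
[[[0.048, 0.02, 0.003], [0, 0, -0.0187], 0.08], [[0.048, 0.02, 0.003], [0, 0, -0.0187], 0.08], [[0.047, 0.021, 0.003], [0, 0, -0.0187], 0.08], [[0.047, 0.022, 0.003], [0, 0, -0.0187], 0.08], [[0.047, 0.023, 0.003], [0, 0, -0.0187], 0.08]]
[[[0.046, 0.024, 0.003], [0, 0, -0.0187], 0.08]]
```

Stop short of the spacer (y≈-0.09) so the wrist camera sees it, then measure it and the hub on the vise.

```bash
python3 -m crank '[[[0.048,0.02,0],[0,0,-0.019],0.08],[[0.048,0.02,0.003],[0,0,-0.019],0.08],[[0.047,0.021,0.003],[0,0,-0.019],0.08],[[0.047,0.022,0.003],[0,0,-0.019],0.08],[[0.03,0.037,0.003],[0,0,-0.019],0.08]]'
python3 -m crank '[[[0,0,0],[0,0,-0.017],0.08],[[0,0,0],[0,0,0],0.08]]'
python3 - <<'E'
from h import *
p=env.get_image("wrist");C=cloud(p)
top(p,"spacer",.053,.004)
m=(abs(C[...,2]-.054)<.003)&(C[...,0]>.575)&(C[...,0]<.63)&(C[...,1]>-.052)&(C[...,1]<-.005)&(p["depth"]>0)
print("spacer",rect(C[m]),m.sum())
p=env.get_image("top");save(p,"t3.png");geo(p)
C=cloud(p);m=(C[...,2]>.150)&(C[...,2]<.18)&(abs(C[...,0]-.473)<.04)&(abs(C[...,1]+.313)<.04)
q=C[m];print("hub",q.min(0),q.max(0));q=q[q[:,2]>.161];print("boss",rect(q),cv2.minEnclosingCircle((q[:,:2]*1000).astype(np.float32)),"z",np.median(q[:,2]))
p=env.get_image("side");save(p,"s3.png")
plan(.60,-.028,.13,1.65,.07,3)
cv2.imwrite("pics/m3.png",np.hstack([cv2.resize(cv2.imread("pics/t3.png")[180:400,400:560],(400,550)),cv2.resize(cv2.imread("pics/s3.png")[250:400,200:310],(400,550))]))
E
```

```text
time_s: 25.42
tcp_pos: [0.5916, -0.089, 0.2317]
eef_rot: [0.684, 0.729, -0.001, -0.001]
wrist_force: [-0.4, -0.6, 0.2]
finger_gap: 0.0798
finger_force: 0.0
time_s: 25.68
tcp_pos: [0.5912, -0.0915, 0.2321]
eef_rot: [0.678, 0.735, -0.001, -0.001]
wrist_force: [-0.7, -0.3, 0.2]
finger_gap: 0.0801
finger_force: 0.0
spacer 0.88 [301. 100. 355. 151.] circ [601.4 -26.3] 20.0 bbmid [601.2 -26.6  53. ] ext [39.4 39.4  7.9] 1501
spacer (array([601.3, -26.4]), array([39.1, 39.1]), 34.46) 1488
jaws (array([ 472.1, -325.4]), array([78.3, 93.7]), 88.12) 1270 z 0.13027891830390215 mean [ 0.46605092 -0.33338325  0.13026899]
walls (array([618.6,  34.2]), array([ 91.9, 186.2]), 4.77) 304
tray (array([498.1, 305.9]), array([162.2, 260.6]), 87.63) 1188
floor (array([592. ,  22.6]), array([189. , 223.5]), 12.1) 4069
hub [ 0.44835564 -0.3380405   0.15029841] [ 0.49732309 -0.28805642  0.16808347]
boss (array([ 473.6, -313. ]), array([39.4, 40. ]), 51.13) ((471.4402770996094, -313.7231140136719), 21.890838623046875) z 0.16467417839238585
t 25.88 tcp [ 0.5916 -0.0925  0.2336] R [[-0.077, 0.997, -0.0], [0.997, 0.077, -0.0], [-0.0, -0.0, -1.0]] gap 0.0798 F [-1.1  1.2 -0.5]
err [   8.4   64.5 -103.6] yaw 1.648 tilt [ 0.0001 -0.0003  0.    ]
[[[0.021, 0.004, 0.035], [0, 0, -0.0007], 0.07], [[0.021, 0.004, 0.035], [0, 0, -0.0007], 0.07], [[0.021, 0.004, 0.035], [0, 0, -0.0007], 0.07]]
```

View pics/m3.png

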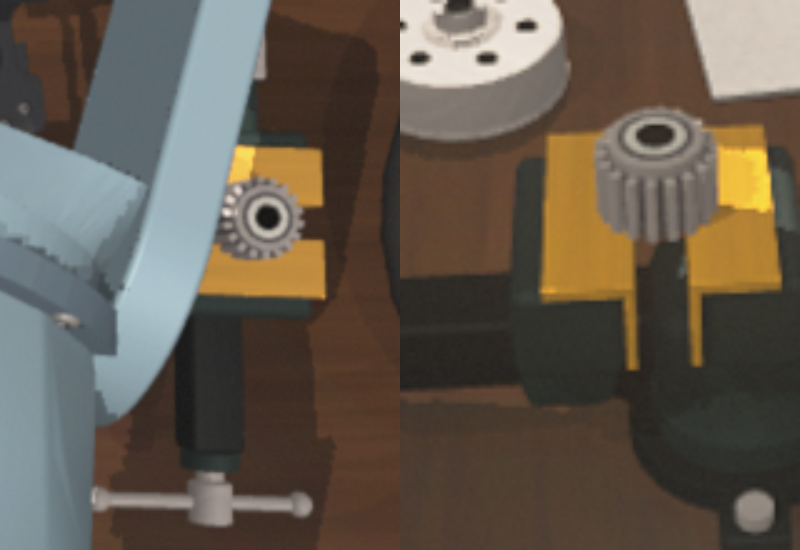

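The hub sits flat across both jaws, centred over the gap (top px ≈ (507,266)). Now the spacer.

```bash
python3 -m crank '[[[0.022,0.005,0.035],[0,0,0],0.07],[[0.022,0.005,0.035],[0,0,0],0.07],[[0.021,0.004,0.035],[0,0,0],0.07],[[0,0,0.03],[0,0,0],0.07],[[0,0,0],[0,0,0],0.07]]'
python3 -m crank '[[[0,0,0.02],[0,0,0],0.07],[[0,0,0],[0,0,0],0.07],[[0,0,0],[0,0,0],0.07]]'
python3 - <<'E'
from h import *
env.get_image("top");plan(.6013,-.027,.018,1.65,.07,3,4)
E
```

```text
time_s: 26.5
tcp_pos: [0.5988, -0.0256, 0.0964]
eef_rot: [0.679, 0.734, -0.001, -0.002]
wrist_force: [-0.4, 0.3, 0.0]
finger_gap: 0.0699
finger_force: 0.0
time_s: 26.88
tcp_pos: [0.6015, -0.0259, 0.0794]
eef_rot: [0.679, 0.734, 0.0, 0.0]
wrist_force: [-0.1, 0.1, 0.2]
finger_gap: 0.0701
finger_force: 0.0
t 26.93 tcp [ 0.6016 -0.0258  0.0796] R [[-0.079, 0.997, 0.001], [0.997, 0.079, -0.0], [-0.0, 0.001, -1.0]] gap 0.0702 F [ 0.3 -0.5  0.3]
err [ -0.3  -1.2 -61.6] yaw 1.649 tilt [0.0003 0.0014 0.    ]
[[[-0.0004, -0.0001, 0.0205], [0, 0, -0.0002], 0.07], [[-0.0004, -0.0001, 0.0205], [0, 0, -0.0002], 0.07], [[-0.0004, -0.0001, 0.0205], [0, 0, -0.0002], 0.07]]
```

```bash
python3 -m crank '[[[-0.001,0,0.02],[0,0,0],0.07],[[0,0,0.02],[0,0,0],0.07],[[0,0,0.021],[0,0,0],0.07],[[0,0,0],[0,0,0],0.07],[[0,0,0],[0,0,0],0.07]]'
python3 -m crank '[[[0,0,0],[0,0,0],0.025],[[0,0,0],[0,0,0],0.025],[[0,0,0],[0,0,0],0.025],[[0,0,0],[0,0,0],0.025],[[0,0,0],[0,0,0],0.025]]' 30
python3 - <<'E'
from h import *
env.get_image("top");plan(.4725,-.313,.26,1.537,.025,8)
E
```

```text
time_s: 27.55
tcp_pos: [0.6012, -0.0265, 0.0175]
eef_rot: [0.679, 0.734, -0.0, -0.0]
wrist_force: [0.6, 0.2, -0.2]
finger_gap: 0.07
finger_force: 0.0
time_s: 28.18
tcp_pos: [0.6014, -0.0265, 0.0182]
eef_rot: [0.679, 0.734, 0.0, 0.0]
wrist_force: [-0.7, 1.0, 3.5]
finger_gap: 0.039
finger_force: 30.0
t 28.23 tcp [ 0.6014 -0.0265  0.0182] R [[-0.079, 0.997, 0.001], [0.997, 0.079, -0.0], [-0.0, 0.001, -1.0]] gap 0.039 F [-0.5  0.5  3.9]
err [-128.9 -286.5  241.8] yaw 1.65 tilt [0.0001 0.0007 0.    ]
[[[-0.034, -0.019, -0.03], [0, 0, 0.0141], 0.025], [[-0.035, -0.018, -0.03], [0, 0, 0.0141], 0.025], [[-0.035, -0.018, -0.03], [0, 0, 0.0141], 0.025], [[-0.035, -0.017, -0.03], [0, 0, 0.0141], 0.025], [[-0.035, -0.017, -0.03], [0, 0, 0.0141], 0.025]]
[[[-0.036, -0.016, -0.03], [0, 0, 0.0141], 0.025], [[-0.036, -0.016, -0.03], [0, 0, 0.0141], 0.025], [[-0.036, -0.015, -0.03], [0, 0, 0.0141], 0.025]]
```

```bash
python3 -m crank '[[[0,0,-0.03],[0,0,0],0.025],[[0,0,-0.05],[0,0,0],0.025],[[-0.02,-0.01,-0.055],[0,0,0.016],0.025],[[-0.035,-0.019,-0.055],[0,0,0.016],0.025],[[-0.045,-0.024,-0.045],[0,0,0.016],0.025]]'
python3 -m crank '[[[-0.045,-0.022,-0.007],[0,0,0.016],0.025],[[-0.045,-0.02,0],[0,0,0.016],0.025],[[-0.045,-0.018,0],[0,0,0.016],0.025],[[-0.045,-0.018,0],[0,0,0.016],0.025],[[0,0,0],[0,0,0],0.025]]'
python3 - <<'E'
from h import *
env.get_image("top");plan(.4727,-.313,.20,1.537,.025,4,4)
E
```

```text
time_s: 28.85
tcp_pos: [0.557, -0.1232, 0.2467]
eef_rot: [0.696, 0.718, 0.0, 0.001]
wrist_force: [-0.5, -1.1, -1.5]
finger_gap: 0.0389
finger_force: 30.0
time_s: 29.48
tcp_pos: [0.4789, -0.3061, 0.2512]
eef_rot: [0.72, 0.694, -0.0, -0.0]
wrist_force: [2.1, 0.2, -0.6]
finger_gap: 0.0388
finger_force: 30.0
t 29.52 tcp [ 0.4796 -0.3044  0.2511] R [[0.036, 0.999, -0.001], [0.999, -0.036, 0.001], [0.001, -0.001, -1.0]] gap 0.0386 F [ 0.3  0.2 -0.6]
err [ -6.9  -8.6 -51.1] yaw 1.535 tilt [-0.001  -0.0007 -0.    ]
[[[-0.0022, -0.0016, 0.0128], [0, 0, -0.0005], 0.025], [[-0.0022, -0.0017, 0.0128], [0, 0, -0.0005], 0.025], [[-0.0022, -0.0017, 0.0128], [0, 0, -0.0005], 0.025], [[-0.0022, -0.0017, 0.0128], [0, 0, -0.0005], 0.025]]
```

```bash
python3 -m crank '[[[-0.004,-0.003,0.015],[0,0,0],0.025],[[-0.005,-0.004,0.015],[0,0,0],0.025],[[0,0,0.015],[0,0,0],0.025],[[0,0,0.01],[0,0,0],0.025],[[0,0,0],[0,0,0],0.025]]'
python3 -m crank '[[[0,0,0],[0,0,0],0.025],[[0,0,0],[0,0,0],0.025]]'
python3 - <<'E'
from h import *
p=env.get_image("side");save(p,"s4.png");q=env.get_image("wrist");save(q,"w4.png");plan(.4727,-.313,.18,1.537,.025,2,4)
cv2.imwrite("pics/m4.png",np.hstack([cv2.resize(cv2.imread("pics/s4.png")[210:330,210:320],(400,436)),cv2.resize(cv2.imread("pics/w4.png"),(400,436))]))
E
```

```text
time_s: 30.15
tcp_pos: [0.4729, -0.3114, 0.1954]
eef_rot: [0.719, 0.695, 0.0, -0.001]
wrist_force: [0.5, 0.1, -0.9]
finger_gap: 0.0387
finger_force: 30.0
time_s: 30.4
tcp_pos: [0.4736, -0.3124, 0.1974]
eef_rot: [0.719, 0.695, 0.0, 0.001]
wrist_force: [-0.1, -0.3, -0.8]
finger_gap: 0.0388
finger_force: 30.0
t 30.5 tcp [ 0.4734 -0.3124  0.1973] R [[0.033, 0.999, 0.001], [0.999, -0.033, -0.001], [-0.001, 0.001, -1.0]] gap 0.039 F [ 0.2 -0.1 -1.1]
err [ -0.7  -0.6 -17.3] yaw 1.538 tilt [0.0008 0.0008 0.    ]
[[[-0.0003, -0.0004, 0.0087], [0, 0, 0.0004], 0.025], [[-0.0003, -0.0004, 0.0087], [0, 0, 0.0004], 0.025]]
```

View pics/m4.png

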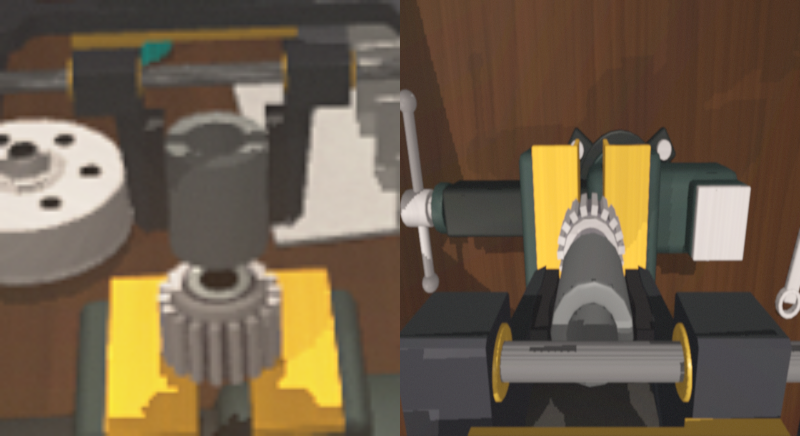

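The spacer hangs straight above the hub (side crop columns 217 and 219). Lowering.

```bash
python3 -m crank '[[[-0.0005,-0.0005,0.009],[0,0,0],0.025],[[0,0,0.007],[0,0,0],0.025],[[0,0,0.001],[0,0,0],0.025],[[0,0,0],[0,0,0],0.025],[[0,0,0],[0,0,0],0.025]]'
python3 -m crank '[[[0,0,0.001],[0,0,0],0.025],[[0,0,0],[0,0,0],0.025],[[0,0,0],[0,0,0],0.025]]'
```

```text
time_s: 31.12
tcp_pos: [0.4728, -0.3128, 0.1799]
eef_rot: [0.719, 0.695, 0.0, 0.0]
wrist_force: [-0.2, -0.9, -0.9]
finger_gap: 0.0387
finger_force: 30.0
time_s: 31.5
tcp_pos: [0.4727, -0.3127, 0.1788]
eef_rot: [0.719, 0.695, 0.0, 0.0]
wrist_force: [-0.2, -0.5, -0.7]
finger_gap: 0.0384
finger_force: 30.0
```

```bash
python3 -m crank '[[[0,0,0.0007],[0,0,0],0.025],[[0,0,0.0006],[0,0,0],0.025],[[0,0,0],[0,0,0],0.025],[[0,0,0],[0,0,0],0.025]]'
```

```text
time_s: 32.0
tcp_pos: [0.4728, -0.3128, 0.1782]
eef_rot: [0.719, 0.695, -0.0, 0.0]
wrist_force: [-2.2, 2.8, 5.3]
finger_gap: 0.0389
finger_force: 30.0
```

```bash
python3 -m crank '[[[0,0,0],[0,0,0],0.065],[[0,0,0],[0,0,0],0.065],[[0,0,0],[0,0,0],0.065],[[0,0,0],[0,0,0],0.065]]'
python3 -m crank '[[[0,0,-0.03],[0,0,0],0.065],[[0,0,-0.04],[0,0,0],0.065],[[0,0,-0.03],[0,0,0],0.065],[[0,0,0],[0,0,0],0.07]]'
python3 - <<'E'
from h import *
p=env.get_image("side");save(p,"s5.png");C=cloud(p)
m=(C[...,2]>.208)&(C[...,2]<.219)&(abs(C[...,0]-.473)<.03)&(abs(C[...,1]+.313)<.03)
if m.any(): print("spacer top",rect(C[m]),np.median(C[m][:,2]))
plan(.4235,.327,.24,1.65,.07,13)
cv2.imwrite("pics/m5.png",cv2.resize(p["image"][220:330,210:320,::-1],(440,440)))
E
```

```text
time_s: 32.5
tcp_pos: [0.4726, -0.3126, 0.1773]
eef_rot: [0.719, 0.695, 0.0, -0.0]
wrist_force: [0.1, -0.7, -0.4]
finger_gap: 0.065
finger_force: 0.0
time_s: 33.0
tcp_pos: [0.4738, -0.3137, 0.2802]
eef_rot: [0.719, 0.695, 0.0, 0.003]
wrist_force: [0.6, 0.4, -0.2]
finger_gap: 0.0698
finger_force: 0.0
spacer top (array([ 472.5, -314. ]), array([40.8, 38.8]), 50.51) 0.2129213849376832
t 33.05 tcp [ 0.473 -0.313  0.278] R [[0.033, 0.999, 0.001], [0.999, -0.033, -0.001], [-0.001, 0.001, -1.0]] gap 0.0702 F [-0.6  0.1 -0.2]
err [-49.5 640.  -38. ] yaw 1.538 tilt [0.0014 0.0014 0.    ]
[[[0.049, -0.005, 0.003], [0, 0, -0.0086], 0.07], [[0.049, -0.005, 0.003], [0, 0, -0.0086], 0.07], [[0.049, -0.005, 0.003], [0, 0, -0.0086], 0.07], [[0.049, -0.004, 0.003], [0, 0, -0.0086], 0.07], [[0.049, -0.004, 0.003], [0, 0, -0.0086], 0.07]]
[[[0.049, -0.003, 0.003], [0, 0, -0.0086], 0.07], [[0.049, -0.003, 0.003], [0, 0, -0.0086], 0.07], [[0.049, -0.002, 0.003], [0, 0, -0.0086], 0.07], [[0.049, -0.002, 0.003], [0, 0, -0.0086], 0.07], [[0.049, -0.002, 0.003], [0, 0, -0.0086], 0.07]]
[[[0.049, -0.001, 0.003], [0, 0, -0.0086], 0.07], [[0.049, -0.001, 0.003], [0, 0, -0.0086], 0.07], [[0.049, -0.0, 0.003], [0, 0, -0.0086], 0.07]]
```

View pics/m5.png

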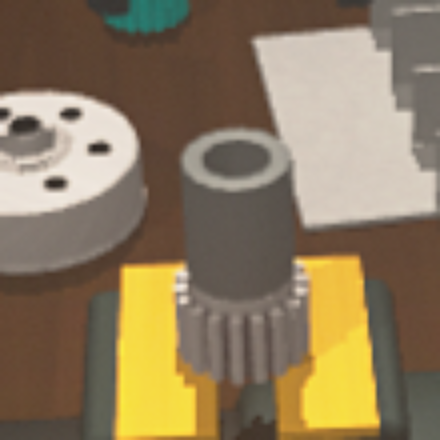

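The spacer stands on end in the middle of the hub (crop centre (237,215), hub (240,320)). Returning for the can.

```bash
python3 -m crank '[[[0.049,-0.005,0.003],[0,0,-0.009],0.07],[[0.049,-0.005,0.003],[0,0,-0.009],0.07],[[0.049,-0.005,0.003],[0,0,-0.009],0.07],[[0.049,-0.004,0.003],[0,0,-0.009],0.07],[[0.049,-0.004,0.003],[0,0,-0.009],0.07]]'
python3 -m crank '[[[0.049,-0.003,0.003],[0,0,-0.009],0.07],[[0.049,-0.003,0.003],[0,0,-0.009],0.07],[[0.049,-0.002,0.003],[0,0,-0.009],0.07],[[0.049,-0.002,0.003],[0,0,-0.009],0.07],[[0.049,-0.002,0.003],[0,0,-0.009],0.07]]'
python3 -m crank '[[[0.049,-0.001,0.003],[0,0,-0.009],0.07],[[0.049,-0.001,0.003],[0,0,-0.009],0.07],[[0.049,0,0.003],[0,0,-0.004],0.07],[[0,0,0],[0,0,0],0.07],[[0,0,0],[0,0,0],0.07]]'
python3 - <<'E'
from h import *
env.get_image("top");plan(.4235,.327,.2,1.65,.07,1,4)
E
```

```text
time_s: 33.67
tcp_pos: [0.4521, -0.0655, 0.2603]
eef_rot: [0.703, 0.711, -0.0, -0.001]
wrist_force: [0.8, -0.3, 0.5]
finger_gap: 0.0698
finger_force: 0.0
time_s: 34.3
tcp_pos: [0.4327, 0.1786, 0.2454]
eef_rot: [0.687, 0.727, -0.001, -0.001]
wrist_force: [0.3, 0.6, 0.6]
finger_gap: 0.0701
finger_force: 0.0
time_s: 34.92
tcp_pos: [0.4214, 0.3232, 0.2367]
eef_rot: [0.678, 0.735, -0.001, -0.0]
wrist_force: [0.3, -0.9, -0.7]
finger_gap: 0.07
finger_force: 0.0
t 34.98 tcp [0.4219 0.3228 0.2372] R [[-0.079, 0.997, -0.002], [0.997, 0.078, -0.001], [-0.001, -0.002, -1.0]] gap 0.0703 F [-0.   0.  -0.9]
err [  1.6   4.2 -37.2] yaw 1.649 tilt [ 0.0013 -0.0018  0.    ]
[[[0.0041, 0.002, 0.0372], [0, 0, -0.0006], 0.07]]
```

```bash
python3 -m crank '[[[0.004,0.002,0.035],[0,0,0],0.07],[[0,0,0.03],[0,0,0],0.07],[[0,0,0.02],[0,0,0],0.07],[[0,0,0],[0,0,0],0.07],[[0,0,0],[0,0,0],0.07]]'
python3 - <<'E'
from h import *
env.get_image("top");plan(.4235,.327,.143,1.65,.07,1,4)
E
```

```text
time_s: 35.6
tcp_pos: [0.4248, 0.3274, 0.1543]
eef_rot: [0.679, 0.734, 0.001, 0.0]
wrist_force: [-0.5, -0.7, -0.5]
finger_gap: 0.0701
finger_force: 0.0
t 35.65 tcp [0.4249 0.3277 0.1547] R [[-0.078, 0.997, 0.002], [0.997, 0.078, 0.001], [0.001, 0.002, -1.0]] gap 0.0699 F [-0.9  0.   0.5]
err [ -1.4  -0.7 -11.7] yaw 1.649 tilt [-0.0008  0.0018  0.    ]
[[[-0.0006, -0.0015, 0.0117], [0, 0, -0.0012], 0.07]]
```

```bash
python3 -m crank '[[[-0.0005,-0.0015,0.012],[0,0,0],0.07],[[0,0,0],[0,0,0],0.07],[[0,0,0],[0,0,0],0.07]]'
python3 -m crank '[[[0,0,0],[0,0,0],0.025],[[0,0,0],[0,0,0],0.025],[[0,0,0],[0,0,0],0.025],[[0,0,0],[0,0,0],0.025],[[0,0,0],[0,0,0],0.025]]' 30
python3 -m crank '[[[0,0,-0.03],[0,0,0],0.025],[[0,0,-0.05],[0,0,0],0.025],[[-0.047,-0.004,-0.03],[0,0,0],0.025],[[-0.047,-0.004,0],[0,0,0],0.025],[[-0.047,-0.004,0],[0,0,0],0.025]]'
python3 -m crank '[[[-0.047,-0.004,0],[0,0,0],0.025],[[-0.047,-0.003,0],[0,0,0],0.025],[[0,0,0],[0,0,0],0.025]]'
python3 - <<'E'
from h import *
plan(.5472,-.0355,.25,1.65,.025,4,4)
E
```

```text
time_s: 36.02
tcp_pos: [0.4225, 0.3273, 0.1414]
eef_rot: [0.679, 0.735, -0.0, -0.0]
wrist_force: [-0.1, -0.7, 1.1]
finger_gap: 0.0696
finger_force: 0.0
time_s: 36.65
tcp_pos: [0.4227, 0.3273, 0.1415]
eef_rot: [0.679, 0.734, 0.0, 0.0]
wrist_force: [0.3, -0.5, 0.8]
finger_gap: 0.039
finger_force: 30.0
time_s: 37.28
tcp_pos: [0.4211, 0.1845, 0.2512]
eef_rot: [0.678, 0.735, -0.0, -0.0]
wrist_force: [-0.9, -0.6, -3.5]
finger_gap: 0.039
finger_force: 30.0
time_s: 37.65
tcp_pos: [0.4218, 0.089, 0.2509]
eef_rot: [0.68, 0.733, -0.001, -0.0]
wrist_force: [-0.2, 1.8, -3.2]
finger_gap: 0.0392
finger_force: 30.0
t 37.65 tcp [0.4218 0.089  0.2509] R [[-0.074, 0.997, -0.001], [0.997, 0.074, -0.001], [-0.001, -0.001, -1.0]] gap 0.0392 F [-0.2  1.8 -3.2]
err [ 125.4 -124.5   -0.9] yaw 1.645 tilt [ 0.0007 -0.0011  0.    ]
[[[-0.0334, 0.029, 0.0002], [0, 0, -0.0013], 0.025], [[-0.0334, 0.0289, 0.0002], [0, 0, -0.0013], 0.025], [[-0.0334, 0.0289, 0.0002], [0, 0, -0.0013], 0.025], [[-0.0335, 0.0288, 0.0002], [0, 0, -0.0013], 0.025]]
```

```bash
python3 -m crank '[[[-0.033,0.029,0],[0,0,0],0.025],[[-0.033,0.029,0],[0,0,0],0.025],[[-0.033,0.029,0],[0,0,0],0.025],[[-0.034,0.029,0],[0,0,0],0.025],[[0,0,0.03],[0,0,0],0.025]]'
python3 -m crank '[[[0,0,0.04],[0,0,0],0.025],[[0,0,0.02],[0,0,0],0.025],[[0,0,0],[0,0,0],0.025],[[0,0,0],[0,0,0],0.025]]'
python3 - <<'E'
from h import *
env.get_image("top");plan(.5472,-.035,.144,1.65,.025,3,4)
E
```

```text
time_s: 38.28
tcp_pos: [0.5517, -0.0336, 0.2226]
eef_rot: [0.679, 0.734, 0.001, 0.002]
wrist_force: [-1.0, 1.2, -4.4]
finger_gap: 0.0391
finger_force: 30.0
time_s: 38.78
tcp_pos: [0.5489, -0.0314, 0.1622]
eef_rot: [0.678, 0.735, 0.0, 0.0]
wrist_force: [0.3, -0.4, -3.3]
finger_gap: 0.0392
finger_force: 30.0
t 38.83 tcp [ 0.5492 -0.0317  0.1626] R [[-0.079, 0.997, 0.002], [0.997, 0.079, -0.0], [-0.001, 0.002, -1.0]] gap 0.0391 F [-0.   0.3 -2.9]
err [ -2.   -3.3 -18.6] yaw 1.65 tilt [0.0004 0.0019 0.    ]
[[[-0.0011, -0.0007, 0.0062], [0, 0, 0.0001], 0.025], [[-0.0011, -0.0007, 0.0062], [0, 0, 0.0001], 0.025], [[-0.0011, -0.0007, 0.0062], [0, 0, 0.0001], 0.025]]
```

```bash
python3 -m crank '[[[-0.0015,-0.001,0.006],[0,0,0],0.025],[[-0.0015,-0.001,0.006],[0,0,0],0.025],[[0,0,0.005],[0,0,0],0.025],[[0,0,0],[0,0,0],0.025],[[0,0,0],[0,0,0],0.025]]'
python3 - <<'E'
from h import *
env.get_image("top");plan(.5472,-.035,.1425,1.65,.025,1,4)
E
```

```text
time_s: 39.45
tcp_pos: [0.5466, -0.0351, 0.1445]
eef_rot: [0.679, 0.734, 0.0, 0.0]
wrist_force: [-0.1, 0.4, -2.8]
finger_gap: 0.039
finger_force: 30.0
t 39.5 tcp [ 0.5467 -0.0351  0.1446] R [[-0.079, 0.997, 0.0], [0.997, 0.079, -0.0], [-0.0, 0.0, -1.0]] gap 0.0394 F [-0.3  0.8 -3.6]
err [ 0.5  0.1 -2.1] yaw 1.65 tilt [0.0001 0.0003 0.    ]
[[[0.0001, 0.0005, 0.0021], [0, 0, -0.0002], 0.025]]
```

```bash
python3 -m crank '[[[0,0.0005,0.001],[0,0,0],0.025],[[0,0,0.001],[0,0,0],0.025],[[0,0,0],[0,0,0],0.025],[[0,0,0],[0,0,0],0.025]]'
python3 -m crank '[[[0,0,0.0007],[0,0,0],0.025],[[0,0,0],[0,0,0],0.025],[[0,0,0],[0,0,0],0.025]]'
```

```text
time_s: 40.0
tcp_pos: [0.5472, -0.0351, 0.1426]
eef_rot: [0.679, 0.734, 0.0, 0.0]
wrist_force: [-0.6, 0.1, -2.4]
finger_gap: 0.039
finger_force: 30.0
time_s: 40.38
tcp_pos: [0.5475, -0.0352, 0.1425]
eef_rot: [0.679, 0.735, 0.0, 0.001]
wrist_force: [-0.6, -0.9, 5.4]
finger_gap: 0.0395
finger_force: 30.0
```

Contact. Release, rise, go to the bottle at (.4895,.2752).

```bash
python3 -m crank '[[[0,0,0],[0,0,0],0.07],[[0,0,0],[0,0,0],0.07],[[0,0,0],[0,0,0],0.07],[[0,0,0],[0,0,0],0.07]]'
python3 -m crank '[[[0,0,-0.05],[0,0,0],0.07],[[0,0,-0.04],[0,0,0],0.07],[[0.053,-0.005,0],[0,0,0],0.07],[[0.053,-0.005,0],[0,0,0],0.07],[[0.053,-0.005,0],[0,0,0],0.07]]'
python3 -m crank '[[[0.053,-0.005,0],[0,0,0],0.07],[[0.053,-0.005,0],[0,0,0],0.07],[[0.049,-0.008,0],[0,0,0],0.07],[[0,0,0.04],[0,0,0],0.07],[[0,0,0],[0,0,0],0.07]]'
python3 - <<'E'
from h import *
env.get_image("side");plan(.4895,.2752,.138,1.65,.07,2,4)
E
```

```text
time_s: 40.88
tcp_pos: [0.547, -0.035, 0.1415]
eef_rot: [0.679, 0.734, -0.0, -0.0]
wrist_force: [-0.7, -0.7, -0.3]
finger_gap: 0.0702
finger_force: 0.0
time_s: 41.5
tcp_pos: [0.5192, 0.1236, 0.2319]
eef_rot: [0.679, 0.734, 0.0, 0.0]
wrist_force: [0.5, 1.0, -0.1]
finger_gap: 0.0698
finger_force: 0.0
time_s: 42.12
tcp_pos: [0.4868, 0.2752, 0.1887]
eef_rot: [0.678, 0.735, -0.003, -0.002]
wrist_force: [0.3, -0.6, -0.2]
finger_gap: 0.0698
finger_force: 0.0
t 42.17 tcp [0.4883 0.2751 0.1907] R [[-0.079, 0.997, -0.003], [0.997, 0.079, -0.001], [-0.001, -0.003, -1.0]] gap 0.0698 F [ 0.9 -1.7 -0.3]
err [  1.2   0.1 -52.7] yaw 1.65 tilt [ 0.0011 -0.0033  0.    ]
[[[0.0, 0.0006, 0.0263], [0, 0, 0.0], 0.07], [[0.0, 0.0006, 0.0263], [0, 0, 0.0], 0.07]]
```

```bash
python3 -m crank '[[[0,0.0005,0.025],[0,0,0],0.07],[[0,0,0.025],[0,0,0],0.07],[[0,0,0.002],[0,0,0],0.07],[[0,0,0],[0,0,0],0.07],[[0,0,0],[0,0,0],0.07]]'
python3 -m crank '[[[0,0,0],[0,0,0],0.02],[[0,0,0],[0,0,0],0.02],[[0,0,0],[0,0,0],0.02],[[0,0,0],[0,0,0],0.02],[[0,0,0],[0,0,0],0.02]]' 25
python3 -m crank '[[[0,0,-0.03],[0,0,0],0.02],[[0,0,-0.05],[0,0,0],0.02],[[0,0,-0.03],[0,0,0],0.02],[[-0.046,0.008,0],[0,0,0],0.02],[[-0.046,0.008,0],[0,0,0],0.02]]'
python3 -m crank '[[[-0.046,0.008,0],[0,0,0],0.02],[[-0.046,0.008,0],[0,0,0],0.02],[[0,0,0],[0,0,0],0.02],[[0,0,0.05],[0,0,0],0.02],[[0,0,0],[0,0,0],0.02]]'
python3 - <<'E'
from h import *
env.get_image("side");plan(.5369,.0902,.1389,1.65,.02,3,4)
E
```

```text
time_s: 42.8
tcp_pos: [0.491, 0.2756, 0.1414]
eef_rot: [0.679, 0.734, 0.001, 0.001]
wrist_force: [0.3, -0.9, -0.0]
finger_gap: 0.0699
finger_force: 0.0
time_s: 43.42
tcp_pos: [0.4897, 0.2754, 0.1397]
eef_rot: [0.679, 0.734, -0.0, -0.0]
wrist_force: [-0.4, 1.0, 1.1]
finger_gap: 0.0313
finger_force: 25.0
time_s: 44.05
tcp_pos: [0.513, 0.1844, 0.2498]
eef_rot: [0.678, 0.735, 0.0, 0.0]
wrist_force: [0.4, 0.2, -3.1]
finger_gap: 0.0312
finger_force: 25.0
time_s: 44.68
tcp_pos: [0.5327, 0.0953, 0.1957]
eef_rot: [0.679, 0.735, -0.003, -0.004]
wrist_force: [-1.8, 0.6, -3.5]
finger_gap: 0.0311
finger_force: 25.0
t 44.73 tcp [0.5345 0.0953 0.1982] R [[-0.08, 0.997, -0.005], [0.997, 0.08, 0.0], [0.001, -0.005, -1.0]] gap 0.0312 F [-0.6  0.2 -1.5]
err [  2.4  -5.1 -59.3] yaw 1.65 tilt [-0.0005 -0.0051 -0.    ]
[[[-0.0018, 0.0007, 0.0198], [0, 0, 0.0001], 0.02], [[-0.0018, 0.0007, 0.0198], [0, 0, 0.0001], 0.02], [[-0.0018, 0.0007, 0.0198], [0, 0, 0.0001], 0.02]]
```

Contact is expected at TCP z≈0.1407 (grasped at 0.1397, plus 1 mm).

```bash
python3 -m crank '[[[-0.003,0,0.02],[0,0,0],0.02],[[-0.0025,0,0.02],[0,0,0],0.02],[[0,0,0.009],[0,0,0],0.02],[[0,0,0],[0,0,0],0.02],[[0,0,0],[0,0,0],0.02]]'
python3 - <<'E'
from h import *
env.get_image("side");env.get_image("side");plan(.5369,.0902,.1407,1.65,.02,2,4)
E
```

```text
time_s: 45.35
tcp_pos: [0.5375, 0.0893, 0.152]
eef_rot: [0.679, 0.735, 0.001, 0.001]
wrist_force: [-0.8, -0.6, -1.9]
finger_gap: 0.0313
finger_force: 25.0
t 45.45 tcp [0.5373 0.0891 0.1518] R [[-0.079, 0.997, 0.002], [0.997, 0.079, -0.0], [-0.0, 0.002, -1.0]] gap 0.0316 F [-0.2  0.5 -2.2]
err [ -0.4   1.1 -11.1] yaw 1.65 tilt [0.0001 0.0017 0.    ]
[[[0.0005, -0.0002, 0.0055], [0, 0, -0.0], 0.02], [[0.0005, -0.0002, 0.0055], [0, 0, -0.0], 0.02]]
```

```bash
python3 -m crank '[[[0.001,0,0.006],[0,0,0],0.02],[[0,0,0.0035],[0,0,0],0.02],[[0,0,0],[0,0,0],0.02],[[0,0,0],[0,0,0],0.02]]'
python3 -m crank '[[[0,0,0.001],[0,0,0],0.02],[[0,0,0.0005],[0,0,0],0.02],[[0,0,0],[0,0,0],0.02],[[0,0,0],[0,0,0],0.02]]'
```

```text
time_s: 45.95
tcp_pos: [0.5365, 0.0901, 0.141]
eef_rot: [0.679, 0.734, -0.0, -0.0]
wrist_force: [-0.5, 0.7, -2.2]
finger_gap: 0.0315
finger_force: 25.0
time_s: 46.45
tcp_pos: [0.537, 0.0899, 0.1408]
eef_rot: [0.679, 0.735, 0.0, 0.0]
wrist_force: [-2.4, -1.1, 5.1]
finger_gap: 0.0311
finger_force: 25.0
```

Contact. Release, rise straight up, then move toward the robot and +y to clear the top view.

```bash
python3 -m crank '[[[0,0,0],[0,0,0],0.07],[[0,0,0],[0,0,0],0.07],[[0,0,0],[0,0,0],0.07],[[0,0,0],[0,0,0],0.07]]'
python3 -m crank '[[[0,0,-0.05],[0,0,0],0.07],[[0,0,-0.05],[0,0,0],0.07],[[0.05,-0.03,-0.02],[0,0,0],0.07],[[0.05,-0.03,0],[0,0,0],0.07],[[0.05,-0.03,0],[0,0,0],0.07]]'
python3 -m crank '[[[0.05,-0.03,0],[0,0,0],0.07],[[0.05,-0.03,0],[0,0,0],0.07],[[0.05,-0.03,0],[0,0,0],0.07],[[0,0,0],[0,0,0],0.07],[[0,0,0],[0,0,0],0.07]]'
python3 - <<'E'
from h import *
st()
p=env.get_image("top");save(p,"t6.png");geo(p);C=cloud(p)
top(p,"spray_can",.169);top(p,"oil_bottle",.166);top(p,"damper_puck",.029)
m=(C[...,2]>.208)&(C[...,2]<.219)&(abs(C[...,0]-.473)<.03)&(abs(C[...,1]+.313)<.03);print("spacer",rect(C[m]))
q=env.get_image("side");save(q,"s6.png");top(q,"spray_can",.168);top(q,"oil_bottle",.165)
cv2.imwrite("pics/m6.png",np.hstack([cv2.resize(p["image"][100:400,100:540,::-1],(440,300)),q["image"][150:450,130:470,::-1]]))
E
```

```text
time_s: 46.95
tcp_pos: [0.5366, 0.0901, 0.1396]
eef_rot: [0.679, 0.734, -0.0, -0.0]
wrist_force: [0.1, -0.1, -0.5]
finger_gap: 0.0688
finger_force: 0.0
time_s: 47.58
tcp_pos: [0.4342, 0.2336, 0.2602]
eef_rot: [0.679, 0.734, 0.001, 0.0]
wrist_force: [1.2, 0.6, 0.3]
finger_gap: 0.0698
finger_force: 0.0
time_s: 48.2
tcp_pos: [0.3335, 0.3747, 0.2596]
eef_rot: [0.678, 0.735, -0.0, 0.0]
wrist_force: [0.5, -0.2, -0.6]
finger_gap: 0.0699
finger_force: 0.0
t 48.2 tcp [0.3335 0.3747 0.2596] R [[-0.08, 0.997, 0.0], [0.997, 0.08, -0.0], [-0.001, 0.0, -1.0]] gap 0.0699 F [ 0.5 -0.2 -0.6]
jaws (array([ 472.4, -312.8]), array([102.5,  93.8]), 88.26) 2103 z 0.13029243967218718 mean [ 0.47001286 -0.30743981  0.13021956]
walls (array([618.3,  34. ]), array([ 91.8, 186.4]), 4.2) 401
tray (array([497.9, 305.9]), array([162.5, 260.4]), 87.79) 1297
floor (array([589.3,  32.7]), array([171., 198.]), 4.65) 5575
spray_can 0.95 [303. 205. 335. 244.] circ [547.5 -32. ] 19.8 bbmid [547.8 -32.2 169.1] ext [38.5 39.3  7.6] 528
oil_bottle 0.89 [220. 211. 264. 250.] circ [536.2  92.9] 15.9 bbmid [535.7  92.8 165.9] ext [30.7 31.4  6.9] 346
damper_puck 0.74 [119. 191. 158. 226.] circ [582.5 290.6] 29.6 bbmid [582.9 291.   29. ] ext [58.  58.   7.8] 846
spacer (array([ 473. , -312.9]), array([38.9, 38.3]), 88.9)
spray_can 0.86 [287. 189. 314. 272.] circ [546.  -33.6] 21.4 bbmid [546.1 -34.3 167.2] ext [38.3 41.2  6.4] 182
oil_bottle 0.85 [280. 168. 306. 239.] circ [530.4  35.7] 71.6 bbmid [536.   35.7 165.1] ext [ 31.1 143.2   7.9] 121
oil_bottle 0.36 [299. 180. 316. 194.] circ [559.3 -24.1] 11.8 bbmid [558.4 -24.1 167.7] ext [13.8 20.8  2.2] 13
```

View pics/m6.png

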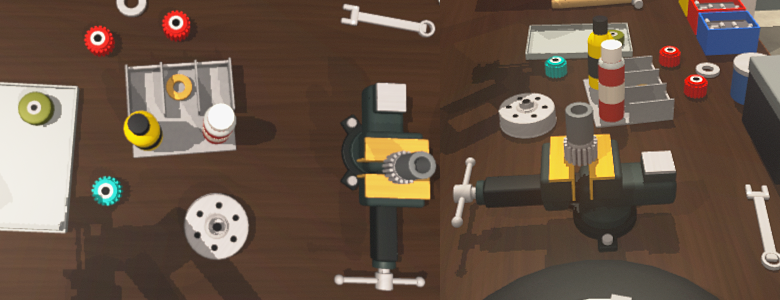

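Everything is in place. In the same camera, though, the bottle reads 3.7 mm further +y than at the start (89.1 → 92.9), while the can is within 1.5 mm. I'll regrasp the bottle and shift it back gently.

```bash
python3 -m crank '[[[-0.05,0.03,0],[0,0,0],0.07],[[-0.05,0.03,0],[0,0,0],0.07],[[-0.05,0.03,0],[0,0,0],0.07],[[-0.05,0.03,0],[0,0,0],0.07],[[-0.05,0.03,0],[0,0,0],0.07]]' 35
python3 -m crank '[[[-0.047,0.03,0.02],[0,0,0],0.07],[[0,0,0.03],[0,0,0],0.07],[[0,0,0.03],[0,0,0],0.07],[[0,0,0],[0,0,0],0.07],[[0,0,0],[0,0,0],0.07]]'
python3 - <<'E'
from h import *
env.get_image("side");env.get_image("side");plan(.5369,.0936,.14,1.65,.07,2,4)
E
```

```text
time_s: 49.18
tcp_pos: [0.5038, 0.1353, 0.26]
eef_rot: [0.679, 0.734, 0.0, 0.0]
wrist_force: [0.7, 0.7, 0.1]
finger_gap: 0.0704
finger_force: 0.0
time_s: 49.8
tcp_pos: [0.5371, 0.0929, 0.1809]
eef_rot: [0.679, 0.734, 0.0, 0.001]
wrist_force: [0.7, 0.2, 1.1]
finger_gap: 0.0698
finger_force: 0.0
t 49.9 tcp [0.5374 0.0931 0.1815] R [[-0.079, 0.997, 0.003], [0.997, 0.079, -0.0], [-0.0, 0.003, -1.0]] gap 0.0699 F [ 0.6  0.4 -0.1]
err [ -0.5   0.5 -41.5] yaw 1.65 tilt [0.0001 0.0029 0.    ]
[[[0.0003, -0.0002, 0.0207], [0, 0, 0.0], 0.07], [[0.0003, -0.0002, 0.0207], [0, 0, 0.0], 0.07]]
```

```bash
python3 -m crank '[[[0,0,0.02],[0,0,0],0.07],[[0,0,0.02],[0,0,0],0.07],[[0,0,0.002],[0,0,0],0.07],[[0,0,0],[0,0,0],0.07],[[0,0,0],[0,0,0],0.07]]'
python3 -m crank '[[[0,0,0],[0,0,0],0.02],[[0,0,0],[0,0,0],0.02],[[0,0,0],[0,0,0],0.02],[[0,0,0],[0,0,0],0.02],[[0,0,0],[0,0,0],0.02]]' 35
python3 -m crank '[[[0,0,-0.003],[0,0,0],0.02],[[0,0,-0.003],[0,0,0],0.02],[[-0.002,0,0],[0,0,0],0.02],[[-0.0017,0,0],[0,0,0],0.02],[[0,0,0],[0,0,0],0.02]]'
python3 - <<'E'
from h import *
st();p=env.get_image("side")
p=env.get_image("side");st()
E
```

```text
time_s: 50.52
tcp_pos: [0.5372, 0.0931, 0.139]
eef_rot: [0.679, 0.735, 0.001, 0.001]
wrist_force: [-0.4, -0.3, -0.7]
finger_gap: 0.0701
finger_force: 0.0
time_s: 51.15
tcp_pos: [0.5363, 0.093, 0.1377]
eef_rot: [0.679, 0.734, -0.0, -0.0]
wrist_force: [-0.8, 0.3, 0.6]
finger_gap: 0.0313
finger_force: 35.0
time_s: 51.78
tcp_pos: [0.5366, 0.0891, 0.1436]
eef_rot: [0.679, 0.734, -0.0, -0.0]
wrist_force: [0.2, -0.5, -2.3]
finger_gap: 0.0314
finger_force: 35.0
t 51.77 tcp [0.5366 0.0891 0.1436] R [[-0.079, 0.997, -0.0], [0.997, 0.079, -0.0], [0.0, -0.0, -1.0]] gap 0.0314 F [ 0.2 -0.5 -2.3]
t 51.88 tcp [0.5366 0.0893 0.1436] R [[-0.079, 0.997, -0.0], [0.997, 0.079, 0.0], [0.0, -0.0, -1.0]] gap 0.0311 F [-1.4  0.  -1.4]
```

Lower to z ≈ 0.1387 (grasped at 0.1377, nothing else changed, so contact at ≈0.1377).

```bash
python3 -m crank '[[[0,0,0.003],[0,0,0],0.02],[[0,0,0.002],[0,0,0],0.02],[[0,0,0],[0,0,0],0.02],[[0,0,0],[0,0,0],0.02]]'
python3 -m crank '[[[0,0,0.001],[0,0,0],0.02],[[0,0,0.0006],[0,0,0],0.02],[[0,0,0],[0,0,0],0.02],[[0,0,0],[0,0,0],0.02]]'
```

```text
time_s: 52.38
tcp_pos: [0.5367, 0.0893, 0.1387]
eef_rot: [0.679, 0.734, 0.0, 0.0]
wrist_force: [0.1, 0.1, -2.4]
finger_gap: 0.0314
finger_force: 35.0
time_s: 52.88
tcp_pos: [0.537, 0.0893, 0.1377]
eef_rot: [0.679, 0.735, 0.0, 0.0]
wrist_force: [-2.7, 0.5, 4.8]
finger_gap: 0.0308
finger_force: 35.0
```

```bash
python3 -m crank '[[[0,0,0],[0,0,0],0.07],[[0,0,0],[0,0,0],0.07],[[0,0,0],[0,0,0],0.07],[[0,0,0],[0,0,0],0.07]]'
python3 -m crank '[[[0,0,-0.05],[0,0,0],0.07],[[0,0,-0.05],[0,0,0],0.07],[[0.05,-0.03,-0.02],[0,0,0],0.07],[[0.05,-0.03,0],[0,0,0],0.07],[[0.05,-0.03,0],[0,0,0],0.07]]'
python3 -m crank '[[[0.05,-0.03,0],[0,0,0],0.07],[[0.05,-0.03,0],[0,0,0],0.07],[[0.05,-0.03,0],[0,0,0],0.07],[[0,0,0],[0,0,0],0.07],[[0,0,0],[0,0,0],0.07]]'
python3 - <<'E'
from h import *
p=env.get_image("top");C=cloud(p)
top(p,"spray_can",.169);top(p,"oil_bottle",.166);top(p,"clutch_drum",.037)
m=(C[...,2]>.208)&(C[...,2]<.219)&(abs(C[...,0]-.473)<.03)&(abs(C[...,1]+.313)<.03);print("spacer",rect(C[m]));st()
E
```

```text
time_s: 53.38
tcp_pos: [0.5366, 0.0893, 0.137]
eef_rot: [0.679, 0.734, -0.0, -0.0]
wrist_force: [0.0, 0.8, -0.9]
finger_gap: 0.0687
finger_force: 0.0
time_s: 54.0
tcp_pos: [0.4343, 0.2329, 0.2577]
eef_rot: [0.679, 0.734, 0.001, 0.0]
wrist_force: [0.3, 0.4, -0.6]
finger_gap: 0.0697
finger_force: 0.0
time_s: 54.62
tcp_pos: [0.3336, 0.374, 0.257]
eef_rot: [0.678, 0.735, -0.0, 0.0]
wrist_force: [0.1, -0.4, -0.9]
finger_gap: 0.07
finger_force: 0.0
clutch_drum 0.98 [283. 292. 347. 361.] circ [377.5 -31.4] 55.5 bbmid [376.9 -31.2  37. ] ext [108.6 110.5   7.9] 3076
spacer (array([ 473.3, -312.9]), array([38.7, 38.8]), 35.34)
t 54.83 tcp [0.3346 0.3732 0.2571] R [[-0.077, 0.997, 0.0], [0.997, 0.077, -0.0], [-0.0, 0.0, -1.0]] gap 0.07 F [ 0.4  0.3 -0.8]
```

The networks missed the can and bottle this time, so I check once by depth.

Run:
```python
from h import *
p=env.get_image("top");C=cloud(p);z=C[...,2]
for n,x,y,h in [("can",.547,-.034,.169),("bottle",.536,.09,.166)]:
    m=(abs(z-h)<.004)&(np.hypot(C[...,0]-x,C[...,1]-y)<.04);print(n,m.sum(),cv2.minEnclosingCircle((C[m][:,:2]*1000).astype(np.float32)))
```

```text
can 528 ((547.4819946289062, -32.072139739990234), 19.848295211791992)
bottle 350 ((536.618896484375, 89.22857666015625), 15.839493751525879)
```

The bottle is at (536.6, 89.2) against (536.4, 89.1) at the start. The can is within 1.5 mm. Handing in.

```bash
python3 -c "
from plant import env
print(env.close_job())"
```

```text
the job is handed in; nothing more can be done
None
```

The job is handed in at about 55 s: the hub lies flat and centred over the vise gap with the spacer on end in its middle, and the can and bottle are back in the rack within about 1.5 mm and 0.3 mm of where they stood (the bottle regrasped once to undo a 3.7 mm slip).

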